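Pack a spice jar and snap the carton's tuck lid shut

TASK

Pack the standing spice jar for posting: gently lay it down on the worktop and let go of it, take it again across its middle, and lower it, lying flat, into the bay of the open cardboard carton, its axis running from front to back. Then swing the carton's lid over and press its front edge down until the tab snaps behind the front rim and the lid stays shut by itself. Do not drop or topple the jar, do not press the carton harder than about 40 newtons, and leave the mug, the tape roll and the salt shaker where they stand.

Things in the scene. Friction and masses are not known exactly. Their poses are not given: they have to be found in the camera images.
- spice_jar: The only spice jar, loose: clear glass, printed paper label, gold-coloured cap; 42 mm in diameter, 96 mm tall, 0.08 to 0.16 kg. Starts upright. Origin at the centre of its foot; z runs along its axis to the cap.
- jar_mid (a point): Middle of the spice jar on its axis, 48 mm from foot and cap end; axes as the jar's. When the jar lies on the worktop this point is 21 mm high.
- carton: Open carton of plain brown cardboard, fixed to the worktop: 140 mm (x) by 132 mm (y), walls 4 mm thick and 55 mm high, floor 4 mm thick. Origin at the centre of its underside; x from front to back, z up. Front wall (-x) faces roughly toward the robot and has a rim rolled 5 mm inward along its top, 6 mm high. A low stop across the floor, 18 mm high, 20 to 23 mm behind the front face, keeps goods clear of the tab. All numbers about it are in its own axes.
- bay (a point): Centre of the bay's floor, 4 mm above the worktop, axes as the carton's. The bay lies between the stop and the back wall: 113 mm long along x, 124 mm wide along y. The jar fits lying with its axis along the carton's x (either end to the front), its middle within about 8 mm of this point in x and within 40 mm in y.
- lid_hinge (a point): Middle of the lid's hinge line: top of the carton's back wall, 55 mm high, 70 mm behind the carton's origin; the hinge axis runs along the carton's y.
- lid_edge (a point): Middle of the lid's free front edge, on its outer (upper when shut) face; 139 mm from the hinge. With the lid shut it is 59 mm above the worktop over the front wall. The lid is a flat 4 mm panel, 132 mm wide, 139 mm long.
- lid (a joint): Lid angle, rad: 0 shut, 1.57 upright, stop at 2.15; starts at 1.8 to 2.05 and stays there. Swung lower, a weak spring (under 1 N at the free edge) drives it open again unless the tab has caught. The tab meets the rim at about 0.15; resistance at the front edge peaks at 5 to 10 N near 0.08, then the tab snaps behind the rim and it vanishes. Caught, it rests at about 0.02; hard stop at 0.
- tab (a joint): Bend of the sprung tuck tab in rad: 0 at rest (square to the lid), grows to 0.9 as it is bent inward, towards the hinge. The tab hangs from the lid's inner face 14 mm behind the front edge: 80 mm wide, 30 mm long, with a sloped barb on its front whose step lies 8 mm below the lid and catches under the rim. It bends by itself when pressed over the rim.
- mug_bench: Bystander: white mug with dark wave marks, 98 mm tall, 79 mm in diameter, handle aside; origin at the centre of its foot. Do not move.
- tape_roll: Bystander: roll of tan tape lying flat, 98 mm across, 25 mm high; origin at the centre of its underside. Do not move.
- salt: Bystander: glass salt shaker with a grey top, 44 mm in diameter, 90 mm tall; origin at the centre of its foot. Do not move.
Not all that is in view belongs to the job. Leave any blue or green look-alike of the spice_jar alone.

How it is judged:
By the outcome, as a careful person would: the job done as asked, in the order asked, and still so for the second after the job is handed in, with the robot touching nothing.
It also fails if it takes over 64 s, if anything falls off the work surface, if the arm or the gripper's body presses on something with over 40 N, if the wrist force passes 120 N, or if a joint passes its speed limit or range.

ROBOT

A 7-joint arm with a two-finger parallel gripper is mounted at the origin on a cart in front of the work surface, level with it; the furniture and walls round the work are solid. World frame = base frame: x ahead of the robot, y to its left, z up, the work surface at z = 0. Lengths are in m, angles in rad, forces in N, time in s.
With the tool pointing down it reaches from about 0.4 to 0.85 m from the base axis. Payload 4.5 kg.
Tool frame: the origin (TCP) lies on the centre line of the jaws, within the pads' length; the fingertips stand r.tcp_to_tips ahead of it and the grasp point (between the pads) lies 11 mm behind it (r.tcp_to_tips is the distance from the TCP to the fingertips, in m); y points along the fingers, x is the direction in which the jaws open and shut, and the axes are right-handed (so a half turn about y gives the same grasp; the last joint's range is limited). The gripper opens to 88 mm and grips with 3 to 60 N. Pads are 18 mm wide; open, the fingers measure 123 mm over their backs; the gripper's body (75 mm by 187 mm) begins 45 mm behind the grasp point.
Start: joints at [-1.165, 0.689, -0.195, 1.565, 0.157, 0.902, -0.215], TCP at [0.227, 0.582, 0.247] pointing down, gripper open.
Joint ranges: [-3.01, 3.01], [-0.46, 2.08], [-1.47, 1.51], [0.13, 2.56], [-1, 4.14], [0.04, 2.09], [-2.66, 2.66]. Speed limits (rad/s): [2.57, 2.57, 3.14, 3.14, 3.14, 3.14, 3.14].

INTERFACE

Orientations are given as a unit quaternion [x, y, z, w].
In Python, from plant import r gives the robot as it stands. The module is installed in compiled form; this text tells all that it offers.
- The arm moves only by the shell command python3 -m inch 'ROWS' [OPENING] [FORCE]. ROWS is text: rows parted by semicolons, each of 4 numbers parted by spaces: the shift along the tool's x, y, z in mm, then the turn about the tool's y in degrees. In form: x y z spin; .... A call has 1 to 10 rows; each row is the pose to reach, as a shift and turn from the pose commanded when the call began, along the tool's axes at that moment; what a row does not reach only later rows make up. A row lasts 1/10 s, in which the tool goes at most 50 mm and 8.59 degrees, less where a joint would pass 70% of its speed; a pose out of reach is approached as far as the arm can. A call with a gripper value outside its range is refused whole. OPENING is the gripper command: -1 is shut, 1 is fully open, values between are in proportion, set as the call begins (- or left out, the last holds). The fingers move at their own pace and stop on an object; FORCE is the grip in N (left out, the last holds). Time passes only in rows, so rows that repeat a pose let the fingers close. It gives the time, the measured TCP pose, the force and the opening at its end, in the units of the state.
- r.get_state(): the state, without advancing time (a new reading comes with each control period).
- r.snapshot(name): name is "side" or "top" or "wrist"; returns a dict with "frame" (384x512x3 uint8, red, green, blue), "intrinsics" (3x3 intrinsics, pixels), "R" (3x3) and "t" (3): a world point X has camera coordinates R X + t. Camera axes: x right, y down, z forward; pixel columns grow to the right and rows downward; lengths in m; the calibration is good to about 2 mm. The wrist camera is an equidistant fisheye: a pixel r from the principal point sees the ray r / f radians off the axis. A picture is of the moment at which its call begins. There is no depth.
- r.finish_job(): hands the job in, once; it reports no verdict.
Trained networks look in the newest picture that a camera, given by its name, has taken for a name from the list of things; names that differ only in an ending like _2 or _b are one class to them, and where a whole thing is asked for, a point or a joint stands for the part that bears it (a point fixed in the world has none). Each returns a list of dicts, best first, with "p" (0 to 1); they miss things now and then, are a little off and sometimes report something else, mostly with a low value. They report only what shows in the picture. A call takes as long as a camera call. They do not tell look-alikes from the thing itself.
- r.trace(camera, name): "region" (384x512 bool, what is visible of it) and "centre" ([row, column] in pixels, amid what is visible of it).
- r.tip_of(camera, name): "centre" ([row, column] in pixels: a listed point, or the origin of a listed thing).
The state is a dict: "clock": time; "q": joint angles; "qd": joint speeds; "joint_torque": joint torques, N m; "tool_pos": TCP position; "eef_rot": TCP orientation; "contact_force": force on the tool from outside, world axes, zero at the start; "moment": the same for the moment, N m; "opening": opening from 0.0 (shut) to 1.0 (fully open).
Only numpy, scipy, OpenCV 4.12 (cv2) and the standard library are available. Lean on these libraries where they do the work, as an engineer would, in place of code of your own. Each camera call takes 0.05 s, during which the arm holds its last target.

## Working session

There is one attempt and no reset: what is moved stays moved. The work goes in short steps, Python scripts to look and compute and a shell command to move; the robot and the scene stay as the last step left them, time stands still between calls to the robot, and variables do not carry over. Pictures are saved under pics/ and viewed, and the job is handed in when it is done.

```bash
mkdir -p pics; ls
cat > h.py <<'E'
import numpy as np, cv2
from plant import r
from scipy.spatial.transform import Rotation as Ro
def snap(n,fn=None,s=1):
    d=r.snapshot(n); 
    if fn: cv2.imwrite('pics/'+fn,cv2.resize(d['frame'][:,:,::-1],None,fx=s,fy=s,interpolation=cv2.INTER_CUBIC))
    return d
def ray(d,px):  # px=(row,col)
    K=np.array(d['intrinsics']);u=(px[1]-K[0,2])/K[0,0];v=(px[0]-K[1,2])/K[1,1]
    if d.get('fish'):
        th=np.hypot(u,v); c=np.array([u/th*np.sin(th),v/th*np.sin(th),np.cos(th)]) if th>1e-9 else np.array([0,0,1.])
    else: c=np.array([u,v,1.]);c/=np.linalg.norm(c)
    R=np.array(d['R']);t=np.array(d['t'])
    return -R.T@t, R.T@c
def atz(d,px,z):
    o,v=ray(d,px); return o+v*(z-o[2])/v[2]
def tri(*dp):
    A=np.zeros((3,3));b=np.zeros(3)
    for d,px in dp:
        o,v=ray(d,px);P=np.eye(3)-np.outer(v,v);A+=P;b+=P@o
    X=np.linalg.solve(A,b)
    res=[np.linalg.norm((np.eye(3)-np.outer(v,v))@(X-o)) for o,v in [ray(d,px) for d,px in dp]]
    return X,res
def proj(d,X):
    K=np.array(d['intrinsics']);c=np.array(d['R'])@np.array(X)+np.array(d['t'])
    if d.get('fish'):
        th=np.arctan2(np.hypot(c[0],c[1]),c[2]);f=th/np.hypot(c[0],c[1]);u=c[0]*f;v=c[1]*f
    else:u,v=c[0]/c[2],c[1]/c[2]
    return np.array([v*K[1,1]+K[1,2],u*K[0,0]+K[0,2]])
def togo(X):  # world shift -> tool mm
    s=r.get_state();return Ro.from_quat(s['eef_rot']).inv().apply(np.array(X)-s['tool_pos'])*1000
E
python3 - <<'E'
from h import *
np.set_printoptions(precision=4,suppress=True)
s=r.get_state();print(s['clock'],s['tool_pos'],s['eef_rot'],s['opening'],r.tcp_to_tips)
print(Ro.from_quat(s['eef_rot']).as_matrix())
for n in ['side','top','wrist']:
    d=snap(n,n+'0.png',1.5 if n!='wrist' else 1.5);d['fish']=n=='wrist'
    o,v=ray(d,(192,256));print(n,o,v,np.array(d['intrinsics']).ravel())
    for k in ['spice_jar','jar_mid','carton','bay','lid_hinge','lid_edge','mug_bench','tape_roll','salt']:
        print(k,[(np.round(x['centre'],1),round(x['p'],2)) for x in r.tip_of(n,k)])
print(r.get_state()['clock'])
E
```

```text
pics
0.0 [0.2269 0.5817 0.2459] [ 0.5842  0.3985 -0.3995 -0.5833] 1.0017995050667685 0.008
[[ 0.3632 -0.0005 -0.9317]
 [ 0.9317 -0.0018  0.3632]
 [-0.0019 -1.     -0.0002]]
side [ 0.3136 -0.8415  0.7094] [ 0.1901  0.7489 -0.6348] [362.9605   0.     258.3991   0.     362.9605 192.2167   0.       0.
   1.    ]
spice_jar [(array([301., 238.]), 0.97), (array([260.4, 250. ]), 0.95), (array([284.4, 300. ]), 0.9), (array([250.7, 299. ]), 0.82)]
jar_mid [(array([247.5, 249.5]), 0.88), (array([266.4, 295.8]), 0.87), (array([289.2, 239.2]), 0.82), (array([236.3, 299.2]), 0.8)]
carton [(array([188.3, 251.9]), 0.72)]
bay [(array([188.3, 250.3]), 0.8)]
lid_hinge [(array([167.5, 270.1]), 0.62)]
lid_edge [(array([135.5, 284.6]), 0.89)]
mug_bench [(array([152.7, 209.9]), 0.56)]
tape_roll [(array([174.8, 192.1]), 0.67)]
salt [(array([247.2, 333.8]), 0.71)]
top [ 0.4197 -0.0325  1.0867] [ 0.1048 -0.0319 -0.994 ] [357.304    0.     257.7795   0.     357.304  194.545    0.       0.
   1.    ]
spice_jar [(array([190.9, 348.4]), 0.88), (array([182.8, 321. ]), 0.79), (array([240.1, 356.7]), 0.68), (array([222.5, 317.4]), 0.54)]
jar_mid [(array([179.8, 324.3]), 0.87), (array([223.9, 321.7]), 0.79), (array([192.5, 349. ]), 0.74), (array([241.5, 362.6]), 0.54)]
carton [(array([200. , 223.7]), 0.63)]
bay [(array([197.4, 224.3]), 0.67)]
lid_hinge [(array([174.9, 230. ]), 0.8)]
lid_edge [(array([153.7, 233.6]), 0.56)]
mug_bench [(array([223.3, 143.8]), 0.8)]
tape_roll [(array([256.5, 184.1]), 0.9)]
salt [(array([147. , 320.5]), 0.66), (array([223.6, 320.7]), 0.17)]
wrist [0.1663 0.6062 0.3851] [ 0.2449 -0.0738 -0.9667] [297.3186   0.     250.4121   0.     297.3186 191.7243   0.       0.
   1.    ]
spice_jar []
jar_mid []
carton []
bay []
lid_hinge []
lid_edge []
mug_bench []
tape_roll []
salt []
1.5
```

View pics/side0.png

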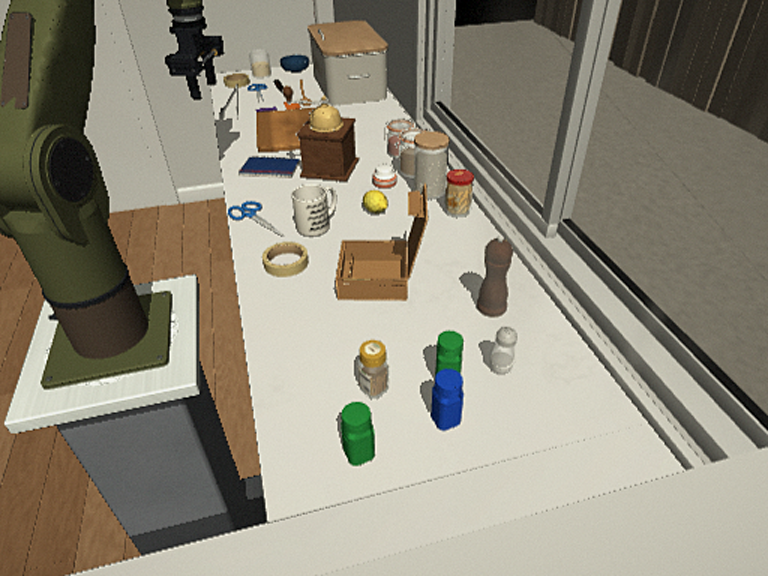

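View pics/top0.png

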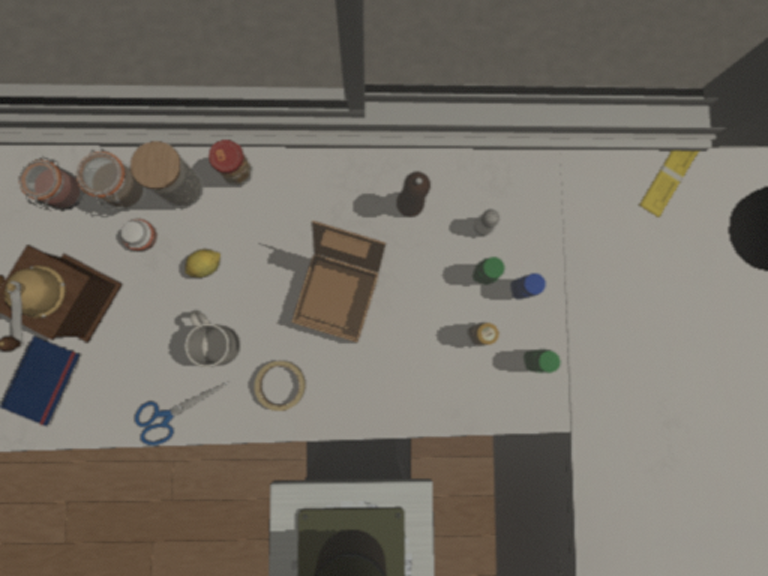

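Run:
```python
import cv2
a=cv2.imread('pics/side0.png');a=a[310:490,320:540];cv2.imwrite('pics/side0c.png',cv2.resize(a,None,fx=3,fy=3,interpolation=cv2.INTER_CUBIC))
a=cv2.imread('pics/top0.png');a=a[190:400,420:580];cv2.imwrite('pics/top0c.png',cv2.resize(a,None,fx=2.8,fy=2.8,interpolation=cv2.INTER_CUBIC))
```

```text
(no output)
```

View pics/side0c.png

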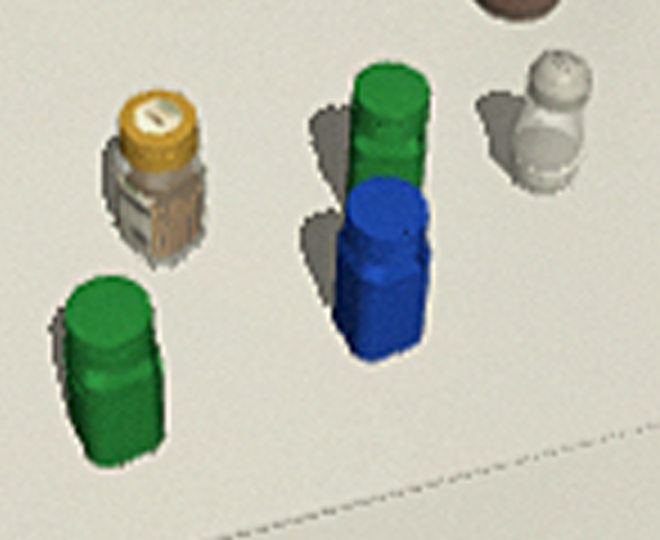

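View pics/top0c.png

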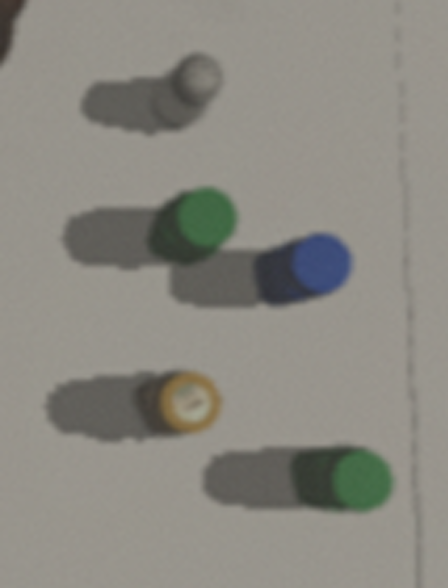

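Run:
```python
from h import *
np.set_printoptions(precision=4,suppress=True)
S=r.snapshot('side');T=r.snapshot('top')
import pickle;pickle.dump((S,T),open('cal0.pkl','wb'))
print('jar foot',atz(S,(260.4,250),0),atz(T,(222.5,317.4),0),tri((S,(260.4,250)),(T,(222.5,317.4))))
print('jar mid',tri((S,(247.5,249.5)),(T,(223.9,321.7))))
for nm,a,b in [('carton',(188.3,251.9),(200,223.7)),('bay',(188.3,250.3),(197.4,224.3)),('hinge',(167.5,270.1),(174.9,230)),('edge',(135.5,284.6),(153.7,233.6)),('mug',(152.7,209.9),(223.3,143.8)),('tape',(174.8,192.1),(256.5,184.1)),('salt',(247.2,333.8),(147,320.5)),('green far',(250.7,299),(182.8,321)),('blue',(284.4,300),(190.9,348.4)),('green near',(301,238),(240.1,356.7))]:
    print(nm,tri((S,a),(T,b)))
for sc in (S,T):
    n='side' if sc is S else 'top'
```

```text
jar foot [ 0.4411 -0.2609  0.    ] [ 0.4404 -0.2546  0.    ] (array([ 0.4413, -0.2559, -0.0059]), [np.float64(0.0007928781016628446), np.float64(0.0007928781016629422)])
jar mid (array([ 0.4386, -0.2584,  0.0454]), [np.float64(0.003182672487123982), np.float64(0.003182672487123925)])
carton (array([ 0.5163,  0.0307, -0.0113]), [np.float64(0.0055209232350964385), np.float64(0.005520923235096765)])
bay (array([ 0.5177,  0.03  , -0.01  ]), [np.float64(0.0010811188031565437), np.float64(0.001081118803156475)])
hinge (array([0.5755, 0.0092, 0.073 ]), [np.float64(0.0003168541455214954), np.float64(0.0003168541455216041)])
edge (array([ 0.6132, -0.0045,  0.1846]), [np.float64(0.00029689986737305586), np.float64(0.0002968998673731871)])
mug (array([ 0.4344,  0.274 , -0.013 ]), [np.float64(0.006077565942643386), np.float64(0.006077565942643352)])
tape (array([ 0.3445,  0.1485, -0.0049]), [np.float64(0.003953798253250904), np.float64(0.003953798253250915)])
salt (array([ 0.672 , -0.2701, -0.0113]), [np.float64(0.0058341988719704), np.float64(0.005834198871970038)])
green far (array([ 0.5652, -0.2683,  0.0042]), [np.float64(0.0031174409847152065), np.float64(0.00311744098471494)])
blue (array([ 0.5388, -0.3563, -0.0106]), [np.float64(0.0002795897693601573), np.float64(0.0002795897693601734)])
green near (array([ 0.3858, -0.3718,  0.007 ]), [np.float64(0.0007866519543517293), np.float64(0.0007866519543518059)])
```

The gold-capped jar with the label at side pixel (row 247, col 249) and top pixel (222, 324) fits the description. The others are plain green (side (250,299) and (289,239)) and blue (266,296), so I leave those alone. The crops confirm this. Next I measure the carton corners.

Run:
```python
from h import *
import pickle
S,T=pickle.load(open('cal0.pkl','rb'))
def crop(d,r0,r1,c0,c1,f,fn):
    a=d['frame'][r0:r1,c0:c1,::-1];cv2.imwrite('pics/'+fn,cv2.resize(a,None,fx=f,fy=f,interpolation=cv2.INTER_CUBIC))
crop(S,115,210,215,300,6,'cs.png')
crop(T,140,235,185,265,6,'ct.png')
```

```text
(no output)
```

View pics/cs.png

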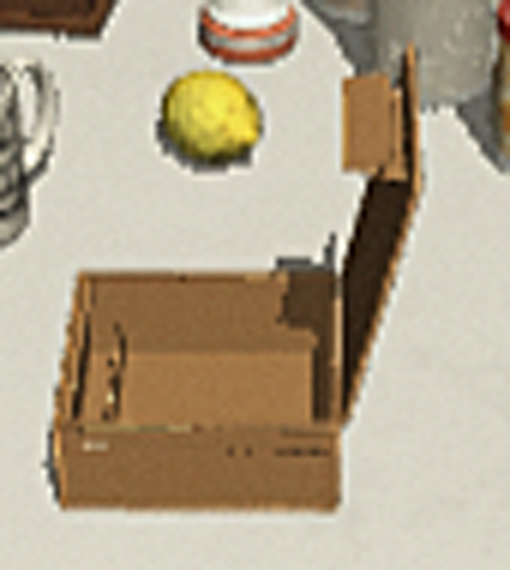

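View pics/ct.png

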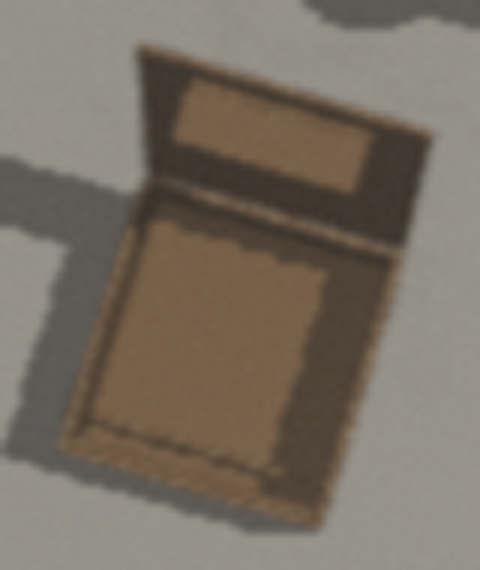

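Run:
```python
from h import *
import pickle
from scipy.optimize import least_squares
np.set_printoptions(precision=4,suppress=True)
S,T=pickle.load(open('cal0.pkl','rb'))
def P(p,c,th=None):
    x,y,a=p[:3]
    return np.array([x+c[0]*np.cos(a)-c[1]*np.sin(a),y+c[0]*np.sin(a)+c[1]*np.cos(a),c[2]])
obs=[(T,(214.7,195),(-.07,.066,.055)),(T,(228,238.3),(-.07,-.066,.055)),(T,(183,251.7),(.07,-.066,.055)),(T,(170.5,209.7),(.07,.066,.055)),
(S,(199.7,225.3),(-.07,-.066,0)),(S,(199.7,271.3),(.07,-.066,0)),(S,(186.3,225),(-.07,-.066,.055)),(S,(185.8,272.5),(.07,-.066,.055)),(S,(160.3,228.3),(-.07,.066,.055))]
lid=[(T,(147.5,208.3),.066),(T,(162.5,257),-.066),(S,(122.7,283.3),.066),(S,(145.5,284.7),-.066)]
def f(p):
    e=[proj(d,P(p,c))-px for d,px,c in obs]
    th=p[3];c=(0.07-.139*np.cos(th)+.002,0,.055+.139*np.sin(th))
    e+=[proj(d,P(p,(c[0],yy,c[2])))-px for d,px,yy in lid]
    return np.ravel(e)
s=least_squares(f,[.517,.03,-.35,1.9],loss='soft_l1');print(s.x);print(s.fun.reshape(-1,2))
print('bay',P(s.x,(.0095,0,.004)),'hinge',P(s.x,(.07,0,.055)))
th=s.x[3];print('edge',P(s.x,(.07-.139*np.cos(th),0,.055+.139*np.sin(th))))
# jar outline check: project cap circle and foot for jar
for z in(0,.096):
  for d in(S,T): print(z,[proj(d,(.441+.021*np.cos(a),-.257+.021*np.sin(a),z)).round(1) for a in np.arange(0,6.2,1.5708)])
def crop(d,r0,r1,c0,c1,f,fn):
    a=cv2.resize(d['frame'][r0:r1,c0:c1,::-1],None,fx=f,fy=f,interpolation=cv2.INTER_CUBIC)
    for z in(0,.096):
        q=np.array([proj(d,(.441+.021*np.cos(t),-.257+.021*np.sin(t),z)) for t in np.arange(0,6.3,.2)])
        cv2.polylines(a,[((q[:,::-1]-[c0,r0]+.5)*f).astype(np.int32)],True,(0,0,255),1)
    return a
a=crop(S,215,275,225,275,10,'');b=crop(T,200,250,290,340,10,'');b=cv2.resize(b,(600,600))
cv2.imwrite('pics/jar1.png',cv2.resize(np.hstack([cv2.resize(a,(500,600)),b]),None,fx=.7,fy=.7))
```

```text
[ 0.512   0.0273 -0.2932  1.7926]
[[-0.29   -0.3484]
 [-0.4451  0.4496]
 [-1.7232  0.9728]
 [-2.2253 -0.494 ]
 [ 0.5638 -0.5546]
 [ 0.7398  0.1125]
 [-0.384  -1.6581]
 [ 0.2448 -0.9441]
 [-0.1599 -0.8986]
 [-0.4622 -0.5308]
 [-0.5583  0.5222]
 [-0.7736 -0.4814]
 [ 0.5956 -0.466 ]]
bay [0.521  0.0246 0.004 ] hinge [0.579  0.0071 0.055 ]
edge [ 0.6082 -0.0018  0.1906]
0 [array([257.4, 257.6]), array([253.1, 247.6]), array([261.1, 241.5]), array([265.6, 251.7])]
0 [array([215.4, 318. ]), array([222.3, 311.3]), array([229.2, 318.3]), array([222.3, 325. ])]
0.096 [array([230.7, 257. ]), array([226.4, 246.2]), array([234.3, 239.6]), array([238.8, 250.6])]
0.096 [array([214.1, 325.1]), array([221.6, 317.7]), array([229.2, 325.4]), array([221.6, 332.7])]
```

View pics/jar1.png

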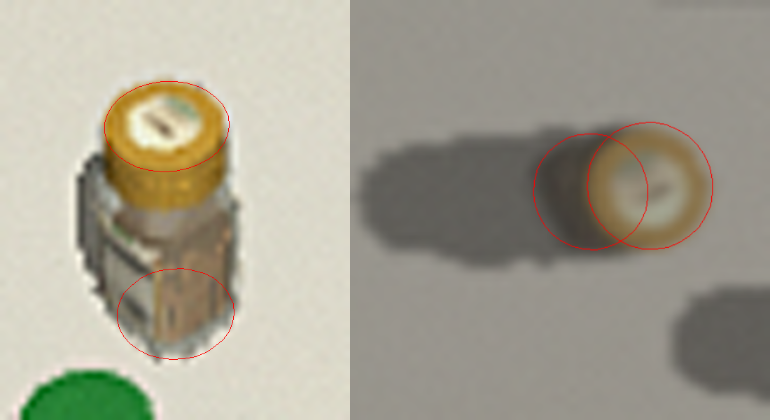

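```bash
python3 -m inch '-36 0 -33 7; -71 0 -67 14; -107 0 -100 21; -142 0 -134 28; -178 0 -167 35; -214 0 -200 42; -249 0 -234 49; -285 0 -267 56; -320 0 -301 63; -356 0 -334 68.7' 1 4
python3 - <<'E'
from h import *
np.set_printoptions(precision=4,suppress=True)
s=r.get_state();print(s['q']);print(Ro.from_quat(s['eef_rot']).as_matrix());print(togo((.4405,-.257,.16)))
E
```

```text
clock: 2.6
tool_pos: [0.4097, 0.1278, 0.247]
eef_rot: [-0.707, 0.001, -0.002, 0.707]
contact_force: [1.6, 0.5, 0.6]
opening: 1.0
[-0.472   0.4449  0.0913  2.1356 -0.0739  0.5626 -0.3311]
[[ 1.      0.0012  0.0041]
 [-0.0041  0.0007  1.    ]
 [ 0.0012 -1.      0.0007]]
[  32.2565   86.8348 -384.6894]
```

```bash
python3 -m inch '4 0 -45 0; 8 0 -90 0; 12 5 -135 0; 16 15 -180 0; 20 25 -225 0; 24 40 -270 0; 28 55 -315 0; 31 70 -355 0; 31 80 -383 0; 31 85 -384 0' 1 4
python3 - <<'E'
from h import *
np.set_printoptions(precision=4,suppress=True)
d=snap('wrist','w1.png',1.5);d['fish']=True
for n in('side','top','wrist'):
    if n!='wrist': dd=snap(n)
    print(n,[(np.round(x['centre'],1),round(x['p'],2)) for x in r.tip_of(n,'spice_jar')])
s=r.get_state();print(s['tool_pos'],s['contact_force']);print(togo((.4405,-.257,.09)), proj(d,(.4405,-.257,.096)))
E
```

```text
clock: 3.6
tool_pos: [0.4391, -0.2596, 0.1609]
eef_rot: [0.708, -0.002, 0.003, -0.706]
contact_force: [0.5, 0.3, 0.6]
opening: 0.999
side [(array([259.3, 249.5]), 0.79), (array([278. , 299.6]), 0.63), (array([303.3, 239.4]), 0.58), (array([252.6, 299.1]), 0.57)]
top [(array([182.5, 323.4]), 0.7), (array([223.4, 315.6]), 0.57), (array([193.3, 346.7]), 0.36)]
wrist [(array([255. , 332.2]), 0.92), (array([187.9, 363.2]), 0.91), (array([177.3, 250.2]), 0.66), (array([274. , 203.7]), 0.64)]
[ 0.4405 -0.2531  0.1622] [ 0.8637 -0.5683  0.079 ]
[-0.0885 72.206  -3.9778] [204.3021 252.3162]
```

View pics/w1.png

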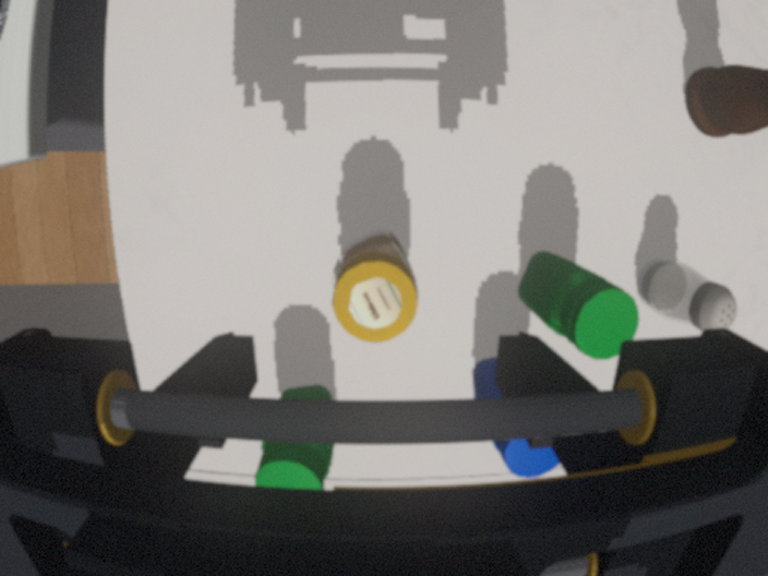

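```bash
python3 -m inch '-1 20 -2 0; -1 45 -2 0; -1 65 -2 0; -1 72 -2 0; -1 72 -2 0' 1 4
python3 - <<'E'
from h import *
np.set_printoptions(precision=4,suppress=True)
d=snap('wrist','w2.png',1.5);d['fish']=True
s=r.get_state();print(s['tool_pos'],s['contact_force']);print(proj(d,(.4395,-.2555,.096)))
E
```

```text
clock: 4.4
tool_pos: [0.4389, -0.2557, 0.0894]
eef_rot: [-0.707, -0.0, 0.001, 0.707]
contact_force: [-0.6, 0.8, 0.7]
opening: 1.003
[ 0.4392 -0.2561  0.0901] [-0.2436  0.2468  0.5309]
[252.2147 251.5899]
```

View pics/w2.png

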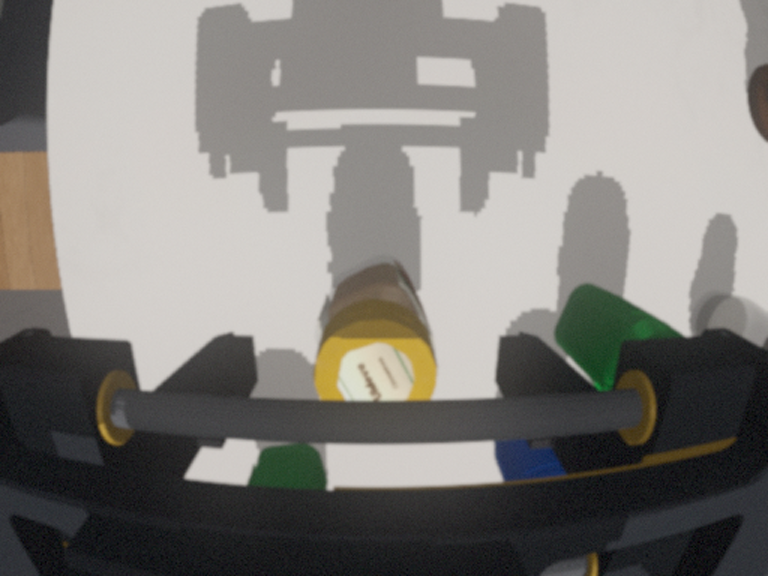

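```bash
python3 -m inch '0 0 0 0; 0 0 0 0; 0 0 0 0; 0 0 0 0; 0 0 0 0; 0 0 0 0; 0 0 0 0; 0 0 0 0' -1 4
```

```text
clock: 5.25
tool_pos: [0.4389, -0.2567, 0.0897]
eef_rot: [-0.707, 0.0, -0.0, 0.707]
contact_force: [-0.2, -1.2, 1.2]
opening: 0.467
```

```bash
python3 -m inch '0 0 3 0; 0 0 6 0; 0 0 9 0; 0 0 12 0; 0 0 15 0; 0 0 18 0; 0 0 21 0; 0 0 24 0; 0 0 27 0; 0 0 30 0'
python3 - <<'E'
from h import *
d=snap('side');a=d['frame'][200:290,215:305,::-1]
e=snap('wrist','w3.png')
cv2.imwrite('pics/s3.png',np.hstack([cv2.resize(a,(500,500),interpolation=cv2.INTER_CUBIC)]))
E
```

```text
clock: 6.25
tool_pos: [0.4388, -0.2262, 0.0894]
eef_rot: [-0.707, 0.0, 0.0, 0.707]
contact_force: [-0.4, -0.6, -0.1]
opening: 0.464
```

View pics/s3.png

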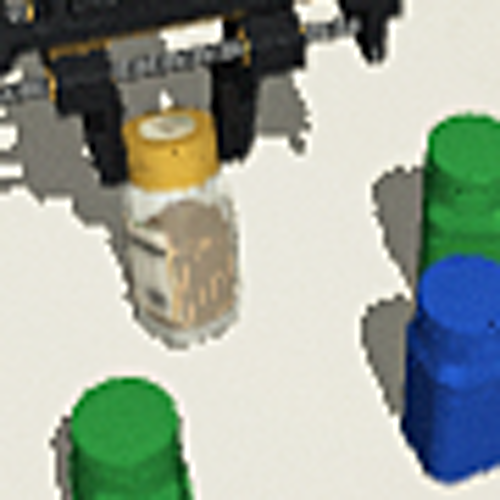

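View pics/w3.png

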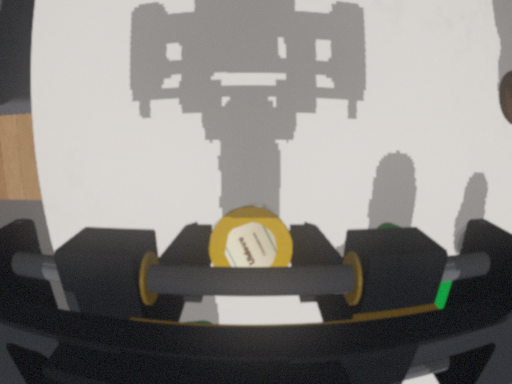

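```bash
python3 -m inch '0 0 4 0; 0 0 8 0; 0 0.3 12 0; 0 1.2 16 0; 0 2.5 20 0; 0 4 24 0; 0 5.6 28 0; 0 7.4 32 0; 0 9.3 35.5 0; 0 11.5 39 0'
python3 - <<'E'
from h import *
d=snap('side');a=d['frame'][200:290,215:305,::-1]
e=snap('wrist','w4.png')
cv2.imwrite('pics/s4.png',np.hstack([cv2.resize(a,(500,500),interpolation=cv2.INTER_CUBIC)]))
E
```

```text
clock: 7.35
tool_pos: [0.4389, -0.1869, 0.0781]
eef_rot: [-0.707, -0.0, 0.0, 0.707]
contact_force: [-0.8, 0.0, 5.8]
opening: 0.469
```

View pics/s4.png

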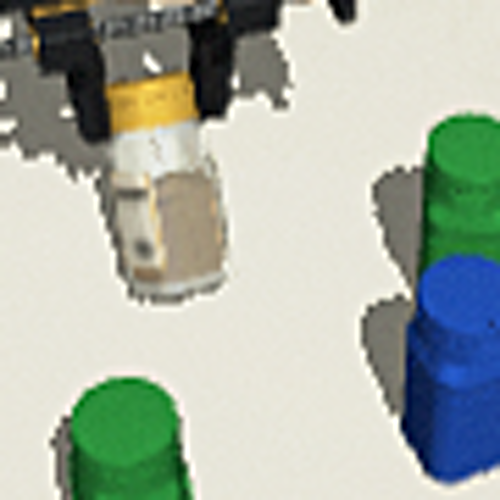

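View pics/w4.png

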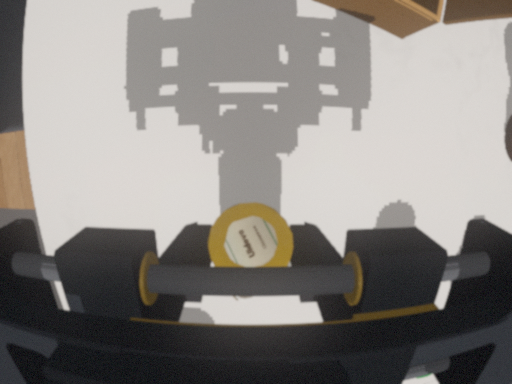

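```bash
cat >> h.py <<'E'
def ov(d,mid,ax,r0,r1,c0,c1,f):
    ax=np.array(ax)/np.linalg.norm(ax);u=np.cross(ax,[1,0,0.01]);u/=np.linalg.norm(u);v=np.cross(ax,u)
    a=cv2.resize(d['frame'][r0:r1,c0:c1,::-1],None,fx=f,fy=f,interpolation=cv2.INTER_CUBIC)
    for s in(-.048,.048):
        q=np.array([proj(d,np.array(mid)+s*ax+.021*(np.cos(t)*u+np.sin(t)*v)) for t in np.arange(0,6.3,.2)])
        cv2.polylines(a,[((q[:,::-1]-[c0,r0]+.5)*f).astype(np.int32)],True,(0,0,255) if s>0 else (255,0,255),1)
    return a
E
python3 - <<'E'
from h import *
d=snap('side')
ims=[]
for ph in(25,35,45):
    p=np.radians(ph);ax=np.array([0,np.sin(p),np.cos(p)])
    g=np.array([.439,-.187,.078+.001]) # contact centre
    mid=g-ax*.041
    print(ph,mid, 'lowest',mid[2]-.048*np.cos(p)-.021*np.sin(p))
    ims.append(ov(d,mid,ax,205,265,225,265,6))
cv2.imwrite('pics/o4.png',np.hstack(ims))
E
```

```text
25 [ 0.439      -0.20432735  0.04184138] lowest -0.010536376542816535
35 [ 0.439      -0.21051663  0.04541477] lowest -0.005949637105092239
45 [ 0.439      -0.21599138  0.05000862] lowest 0.0012182540694797607
```

View pics/o4.png

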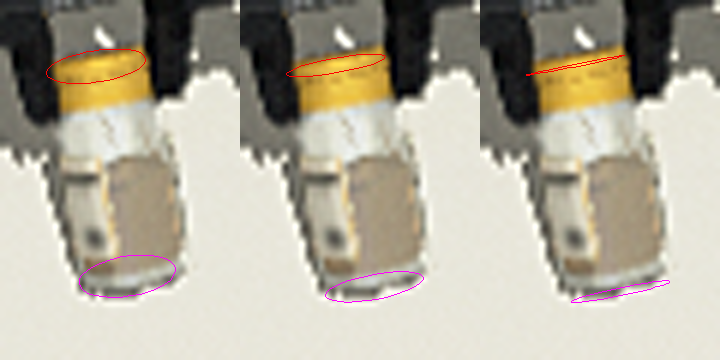

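```bash
python3 -m inch '0 1.5 3.5 0; 0 3.5 7 0; 0 6 10 0; 0 8.5 13 0; 0 11 16 0; 0 14 18.5 0; 0 17 21 0; 0 20 23.5 0; 0 23 26 0; 0 26.5 28.5 0'
python3 - <<'E'
from h import *
d=snap('side');a=d['frame'][200:290,215:305,::-1]
cv2.imwrite('pics/s5.png',np.hstack([cv2.resize(a,(500,500),interpolation=cv2.INTER_CUBIC)]))
E
```

```text
clock: 8.5
tool_pos: [0.439, -0.1593, 0.0513]
eef_rot: [0.707, -0.0, 0.0, -0.707]
contact_force: [-1.0, 0.8, -0.5]
opening: 0.468
```

View pics/s5.png

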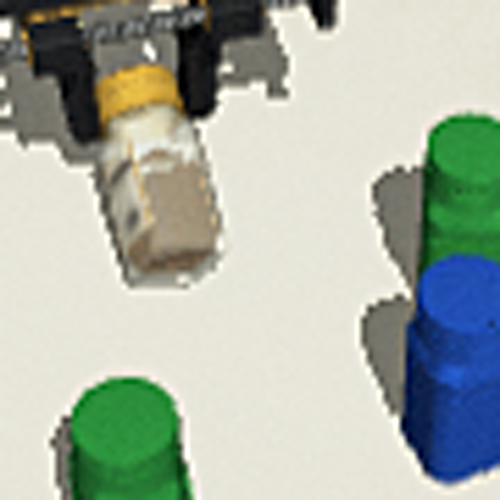

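```bash
python3 -m inch '0 3 2 0; 0 6 3.5 0; 0 9 5 0; 0 12 6.5 0; 0 15 8 0; 0 18 9 0; 0 21 10 0; 0 23.5 11 0; 0 25.5 11.5 0; 0 27 12 0'
python3 - <<'E'
from h import *
np.set_printoptions(precision=4,suppress=True)
s=r.get_state();print(s['tool_pos'],s['contact_force'])
d=snap('side')
mid=s['tool_pos']+np.array([0,-.041,0]);mid[2]=.021
cv2.imwrite('pics/s6.png',np.hstack([ov(d,mid,[0,1,0],200,270,215,275,6),ov(d,mid+[0,0,.5],[0,1,0],200,270,215,275,6)]))
E
```

```text
clock: 9.55
tool_pos: [0.4372, -0.1477, 0.0255]
eef_rot: [-0.707, 0.003, 0.002, 0.707]
contact_force: [-3.5, -0.1, 6.7]
opening: 0.47
[ 0.4372 -0.1477  0.0255] [-3.4969 -0.144   6.6558]
```

View pics/s6.png

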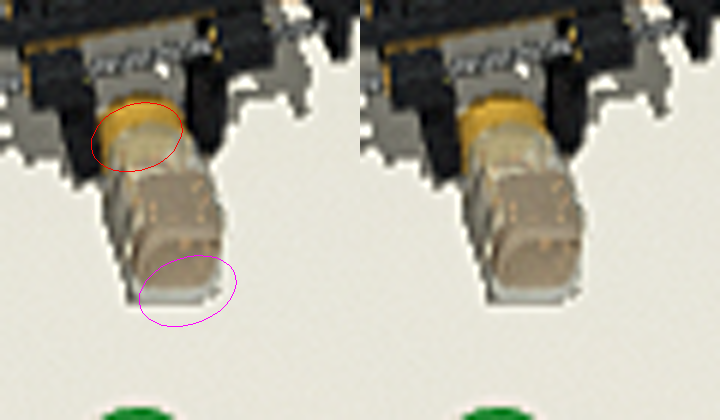

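Run:
```python
from h import *
np.set_printoptions(precision=4,suppress=True)
d=snap('side');w=snap('wrist','w6.png',1.5)
for px,z in [((268,180),.021),((302,165),0),((302,165),.006),((97,145),.042),((97,145),.05)]:
    print(px,z,atz(d,(200+px[0]/6-.5,215+px[1]/6-.5),z))
print([(x['centre'],x['p']) for x in r.tip_of('side','jar_mid')][:3],[(x['centre'],x['p']) for x in r.tip_of('side','spice_jar')][:4])
s=r.get_state();print(s['tool_pos'],s['contact_force'])
```

```text
(268, 180) 0.021 [ 0.437  -0.2229  0.021 ]
(302, 165) 0 [ 0.4299 -0.2213  0.    ]
(302, 165) 0.006 [ 0.429  -0.2265  0.006 ]
(97, 145) 0.042 [ 0.4426 -0.1376  0.042 ]
(97, 145) 0.05 [ 0.4411 -0.146   0.05  ]
[([232.0, 238.7], 0.97), ([268.8, 296.9], 0.93), ([287.1, 236.8], 0.89)] [([255.1, 298.9], 0.91), ([281.4, 297.7], 0.7), ([244.5, 246.9], 0.58), ([301.9, 240.1], 0.56)]
[ 0.4392 -0.1478  0.0255] [-1.7479  0.3246  2.4408]
```

View pics/w6.png

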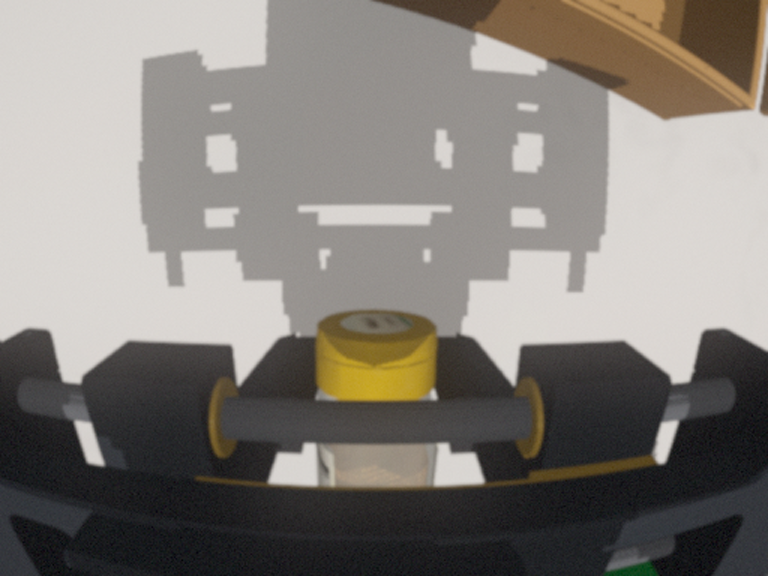

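```bash
python3 -m inch '0 1 0.5 0; 0 2 0.5 0; 0 2 0.5 0; 0 3 0.5 0; 0 3 0.5 0; 0 3 0.5 0'
python3 - <<'E'
from h import *
np.set_printoptions(precision=4,suppress=True)
d=snap('side');s=r.get_state();print(s['tool_pos'],s['contact_force'])
mid=np.array([.4395,-.175,.021])
cv2.imwrite('pics/s7.png',np.hstack([ov(d,mid,[0,1,0],200,260,215,275,6),ov(d,mid+[0,0,.5],[0,1,0],200,260,215,275,6)]))
E
```

```text
clock: 10.4
tool_pos: [0.4399, -0.1474, 0.0232]
eef_rot: [-0.707, 0.002, 0.002, 0.708]
contact_force: [-3.3, -1.3, 4.3]
opening: 0.467
[ 0.4401 -0.1474  0.0232] [-3.3905 -0.5386  4.5888]
```

View pics/s7.png

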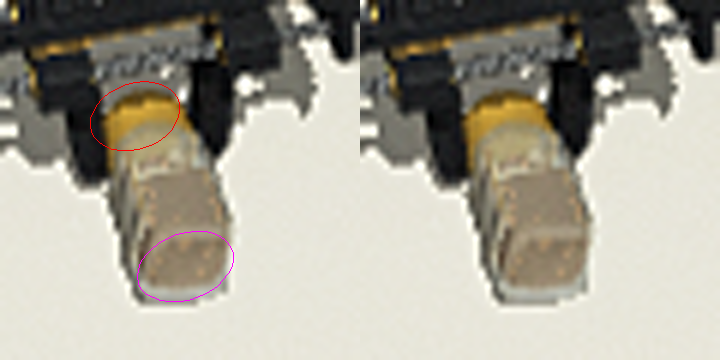

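```bash
python3 -m inch '0 0 0 0; 0 0 0 0; 0 0 0 0; 0 0 0 0' 0.1
python3 - <<'E'
from h import *
np.set_printoptions(precision=4,suppress=True)
d=snap('side');s=r.get_state();print(s['tool_pos'],s['contact_force'])
mid=np.array([.4395,-.177,.021])
cv2.imwrite('pics/s8.png',np.hstack([ov(d,mid,[0,1,0],200,260,215,275,6),ov(d,mid+[0,0,.5],[0,1,0],200,260,215,275,6)]))
E
```

```text
clock: 10.85
tool_pos: [0.4412, -0.1472, 0.0231]
eef_rot: [-0.707, 0.001, 0.001, 0.708]
contact_force: [-0.8, -0.4, -0.8]
opening: 0.552
[ 0.4411 -0.1472  0.0231] [-0.2293  0.8352 -0.2158]
```

View pics/s8.png

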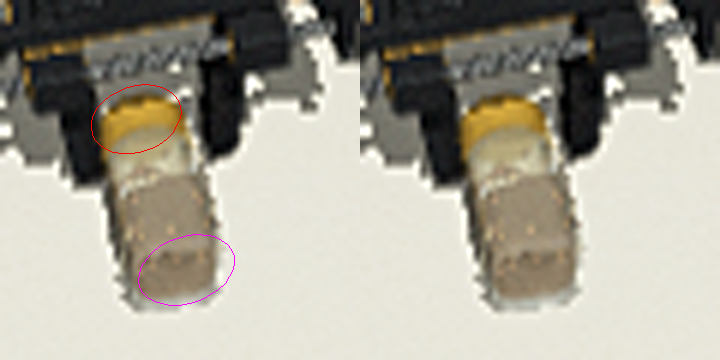

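```bash
python3 -m inch '0 0 0 0; 0 0 0 0; 0 -10 0 0; 0 -30 0 0; 0 -55 0 0; 0 -80 0 0; 0 -90 0 0; 0 -90 0 0' 0.8
python3 - <<'E'
from h import *
np.set_printoptions(precision=4,suppress=True)
w=snap('wrist','w9.png',1.5);w['fish']=True;print([(x['centre'],x['p']) for x in r.tip_of('wrist','jar_mid')])
d=snap('side');t=snap('top')
s=r.get_state();print(s['tool_pos'],s['contact_force'])
a=cv2.resize(d['frame'][195:265,210:290,::-1],None,fx=6,fy=6,interpolation=cv2.INTER_CUBIC)
cv2.imwrite('pics/s9.png',a)
import pickle;pickle.dump((w,d,t),open('c9.pkl','wb'))
E
```

```text
clock: 11.7
tool_pos: [0.442, -0.1477, 0.1145]
eef_rot: [-0.707, -0.0, -0.0, 0.707]
contact_force: [-0.0, 0.1, 0.9]
opening: 0.896
[([328.4, 377.7], 0.95), ([231.3, 240.2], 0.78)]
[ 0.4405 -0.1472  0.1123] [-0.0356  0.705  -0.3174]
```

View pics/w9.png

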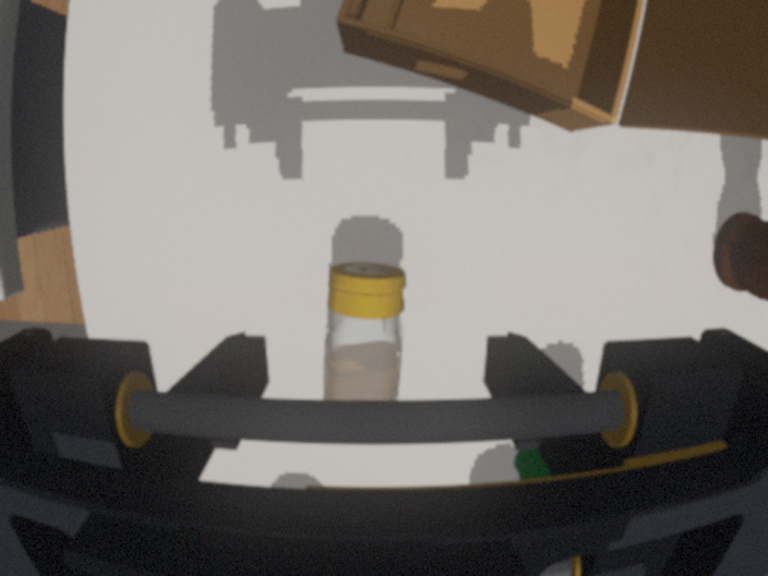

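View pics/s9.png

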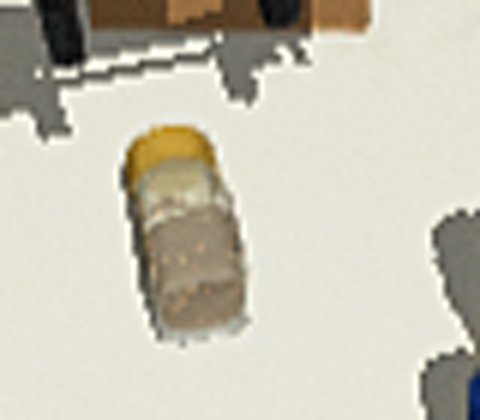

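Run:
```python
from h import *
import pickle
np.set_printoptions(precision=4,suppress=True)
w,d,t=pickle.load(open('c9.pkl','rb'))
for x,y in [(330,275),(405,275),(329,310),(404,310),(325,390),(399,390)]:
    print((x,y),atz(w,(y/1.5-.5,x/1.5-.5),.021))
for (x,y),z in [((128,165),.021),((216,165),.021),((150,300),.021),((246,300),.021),((190,338),0),((168,125),.042)]:
    print('s',(x,y),atz(d,(195+y/6-.5,210+x/6-.5),z))
ims=[]
for mid,yaw in [((.4385,-.178,.021),90),((.4375,-.176,.021),86)]:
    yw=np.radians(yaw);ax=[np.cos(yw),np.sin(yw),0]
    ims.append(cv2.resize(ov(d,mid,ax,195,265,215,275,5),(300,350)));ims.append(ov(w,mid,ax,160,290,200,290,3)[:350])
h=min(i.shape[0] for i in ims);cv2.imwrite('pics/o9.png',cv2.resize(np.hstack([i[:h] for i in ims]),None,fx=.68,fy=.68))
```

```text
(330, 275) [ 0.4172 -0.1357  0.021 ]
(405, 275) [ 0.4573 -0.1357  0.021 ]
(329, 310) [ 0.4161 -0.1553  0.021 ]
(404, 310) [ 0.4571 -0.1552  0.021 ]
(325, 390) [ 0.412  -0.2046  0.021 ]
(399, 390) [ 0.4553 -0.2043  0.021 ]
s (128, 165) [ 0.4206 -0.1339  0.021 ]
s (216, 165) [ 0.4589 -0.1452  0.021 ]
s (150, 300) [ 0.4123 -0.2169  0.021 ]
s (246, 300) [ 0.4514 -0.2282  0.021 ]
s (190, 338) [ 0.4271 -0.224   0.    ]
s (168, 125) [ 0.4399 -0.1354  0.042 ]
```

View pics/o9.png

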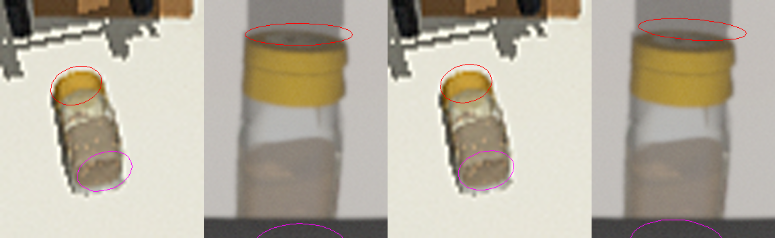

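```bash
python3 -m inch '-2 0 -15 1; -5 0 -34 3; -5 25 -34 3; -5 50 -34 3; -5 75 -34 3; -5 90 -34 3; -5 97 -34 3; -5 97 -34 3; -5 97 -34 3' 0.8 10
python3 - <<'E'
from h import *
np.set_printoptions(precision=4,suppress=True)
w=snap('wrist','w10.png',1.5);d=snap('side')
s=r.get_state();print(s['tool_pos'],s['contact_force'])
cv2.imwrite('pics/s10.png',cv2.resize(d['frame'][185:265,200:300,::-1],None,fx=6,fy=6,interpolation=cv2.INTER_CUBIC))
E
```

```text
clock: 12.8
tool_pos: [0.4356, -0.1813, 0.0162]
eef_rot: [-0.706, 0.02, -0.017, 0.707]
contact_force: [0.3, 0.1, 0.8]
opening: 0.897
[ 0.436  -0.1814  0.0167] [-0.4864  0.0327  0.038 ]
```

View pics/w10.png

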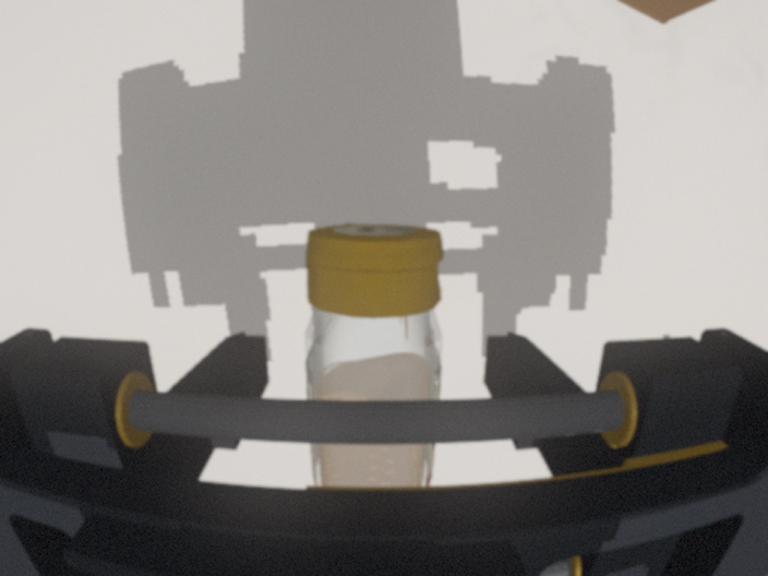

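View pics/s10.png

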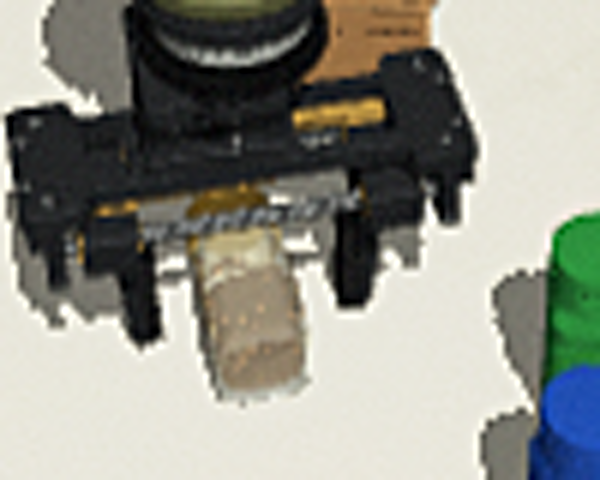

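```bash
python3 -m inch '0 3 0 0; 0 3 0 0; 0 3 0 0; 0 3 0 0; 0 3 0 0; 0 3 0 0; 0 3 0 0; 0 3 0 0; 0 3 0 0' -1 14; python3 -m inch '0 -2 0 0; 0 -5 0 0; 0 -9 0 0; 0 -13 0 0; 0 -17 0 0'
python3 - <<'E'
from h import *
np.set_printoptions(precision=4,suppress=True)
d=snap('side')
s=r.get_state();print(s['tool_pos'],s['contact_force'],s['opening'])
cv2.imwrite('pics/s11.png',cv2.resize(d['frame'][185:265,200:300,::-1],None,fx=6,fy=6,interpolation=cv2.INTER_CUBIC))
E
```

```text
clock: 13.8
tool_pos: [0.4357, -0.1813, 0.0133]
eef_rot: [-0.706, 0.02, -0.017, 0.707]
contact_force: [-0.3, 0.0, 1.3]
opening: 0.464
clock: 14.3
tool_pos: [0.436, -0.1814, 0.0307]
eef_rot: [-0.706, 0.02, -0.017, 0.707]
contact_force: [0.1, 0.3, -0.6]
opening: 0.468
[ 0.4362 -0.1815  0.0311] [ 0.0566 -0.3847 -0.5576] 0.46295834939298564
```

View pics/s11.png

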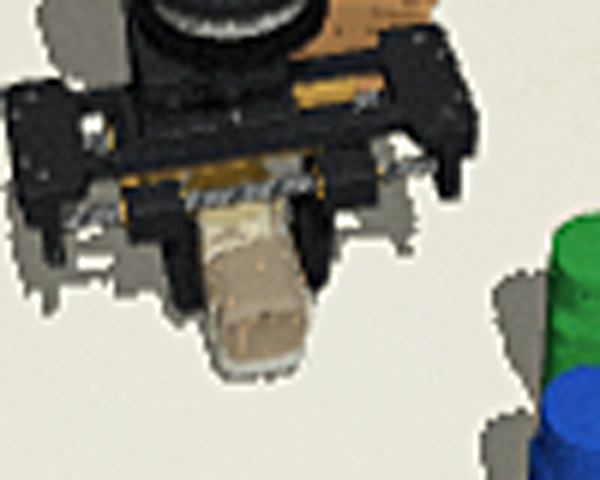

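```bash
python3 -m inch '0 -30 0 0; 0 -70 5 -8; 5 -110 15 -16; 10 -140 30 -24; 15 -150 50 -32; 22 -150 75 -40; 30 -150 105 -48; 40 -150 140 -56; 53 -150 170 -64; 64 -150 195 -71'; python3 -m inch '9 0 11 -5; 10 0 15 -5; 10 0 15 -5'
python3 - <<'E'
from h import *
np.set_printoptions(precision=4,suppress=True)
s=r.get_state();print(s['tool_pos'],s['contact_force'],s['opening'],s['q']);M=Ro.from_quat(s['eef_rot']).as_matrix();print(M,'yaw z',np.degrees(np.arctan2(M[1,2],M[0,2])))
print(togo((.521,.0246,.18)))
w=snap('wrist','w12.png',1.5)
E
```

```text
clock: 15.35
tool_pos: [0.5108, 0.0118, 0.1805]
eef_rot: [-0.584, -0.397, 0.398, 0.586]
contact_force: [0.4, -1.1, -1.2]
opening: 0.468
clock: 15.65
tool_pos: [0.4992, 0.0243, 0.1802]
eef_rot: [-0.567, -0.419, 0.422, 0.57]
contact_force: [0.1, -0.7, -0.7]
opening: 0.464
[0.4992 0.0243 0.1802] [ 0.1495 -0.6576 -0.7077] 0.46352047523763457 [ 0.0446  0.6442 -0.295   1.9972  0.3366  0.5519  0.7883]
[[ 0.2939 -0.0053 -0.9558]
 [ 0.9558  0.0005  0.2939]
 [-0.0011 -1.      0.0052]] yaw z 162.9076048103711
[  6.7242   0.0865 -20.7303]
```

View pics/w12.png

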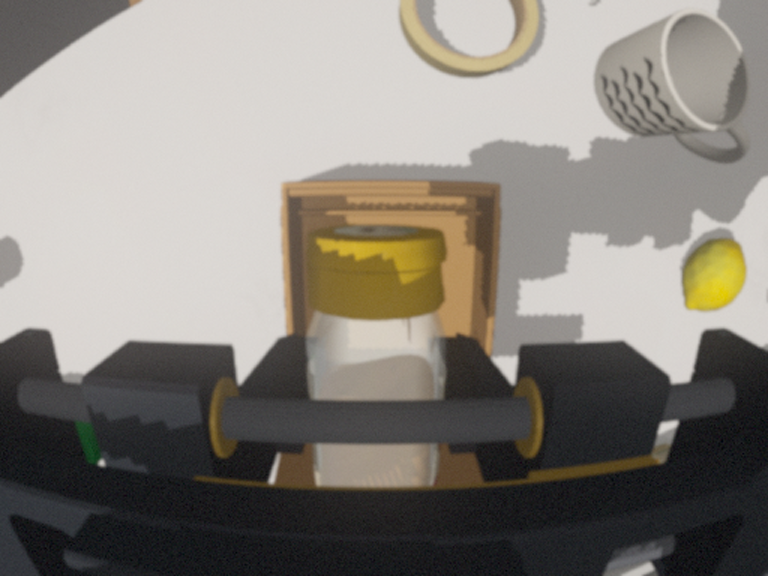

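Run:
```python
from h import *
np.set_printoptions(precision=4,suppress=True)
w=snap('wrist');d=snap('side');t=snap('top');w['fish']=True
s=r.get_state();print(s['tool_pos'])
L=atz(w,(184/1.5-.5,284/1.5-.5),.055);R_=atz(w,(184/1.5-.5,499/1.5-.5),.055);print(L,R_,np.linalg.norm(L-R_),'yaw',np.degrees(np.arctan2(*(R_-L)[1::-1]))-90)
m=(L+R_)/2;a=np.radians(-16.9);ex=np.array([np.cos(a),np.sin(a),0]);print('carton c',m+.07*ex,'bay',m+.0795*ex)
for p in [(228,375),(232,310),(232,447)]: print(atz(w,(p[0]/1.5-.5,p[1]/1.5-.5),s['tool_pos'][2]+.011))
cv2.imwrite('pics/w13.png',w['frame'][:,:,::-1])
def crop(d,r0,r1,c0,c1,f): return cv2.resize(d['frame'][r0:r1,c0:c1,::-1],None,fx=f,fy=f,interpolation=cv2.INTER_CUBIC)
cv2.imwrite('pics/s13.png',np.hstack([crop(d,110,210,215,300,4),crop(t,135,235,185,270,4)]))
print(togo((.521,.0246,.18)))
```

```text
[0.5004 0.0234 0.1803]
[ 0.4257 -0.0107  0.055 ] [0.4629 0.1125 0.055 ] 0.1286502290892136 yaw -16.80154255171996
carton c [0.5113 0.0305 0.055 ] bay [0.5204 0.0278 0.055 ]
[0.4523 0.0382 0.1913]
[0.4477 0.0199 0.1913]
[0.4594 0.0578 0.1913]
[  7.2499   0.2469 -19.3079]
```

View pics/s13.png

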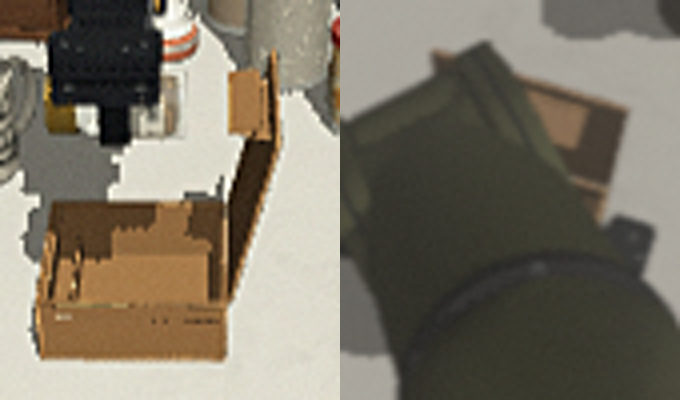

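```bash
python3 -m inch '3 0 -7 0; 6 0 -14 0; 8 0 -20 0; 8 10 -20 0; 8 30 -20 0; 8 50 -20 0; 8 70 -20 0; 8 85 -20 0; 8 90 -20 0; 8 90 -20 0'
python3 - <<'E'
from h import *
np.set_printoptions(precision=4,suppress=True)
w=snap('wrist','w14.png',1.5);d=snap('side');w['fish']=True
s=r.get_state();print(s['tool_pos'],s['contact_force'],togo((.5225,.0256,.0175)))
def crop(d,r0,r1,c0,c1,f): return cv2.resize(d['frame'][r0:r1,c0:c1,::-1],None,fx=f,fy=f,interpolation=cv2.INTER_CUBIC)
cv2.imwrite('pics/s14.png',crop(d,110,210,205,300,6))
E
```

```text
clock: 16.85
tool_pos: [0.5209, 0.0267, 0.0893]
eef_rot: [-0.567, -0.419, 0.422, 0.57]
contact_force: [-0.1, 0.4, -1.0]
opening: 0.464
[0.5218 0.0267 0.0905] [-0.2465  0.1665 -1.309 ] [-0.9155 72.9847 -1.2947]
```

View pics/s14.png

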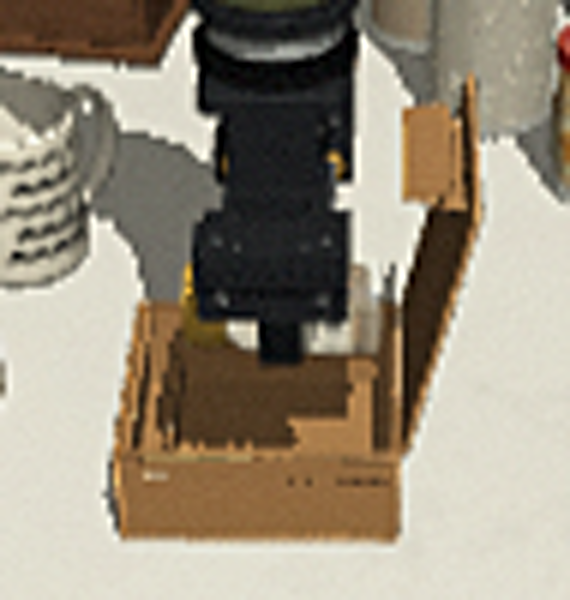

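View pics/w14.png

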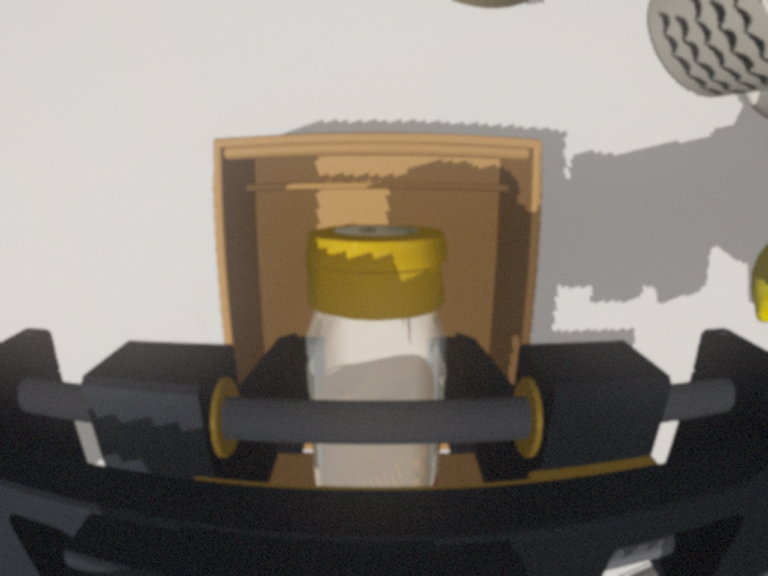

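Run:
```python
from h import *
np.set_printoptions(precision=4,suppress=True)
w=snap('wrist');w['fish']=True;s=r.get_state();tp=s['tool_pos']
zt=np.array([-.9558,.2939,0]);zt/=np.linalg.norm(zt);xt=np.array([.2939,.9558,0])
def rel(p,z): 
    X=atz(w,(p[1]/1.5-.5,p[0]/1.5-.5),z)-tp; return X@zt*1000,X@xt*1000
print('front outer',rel((378,133),.055),'stop back top',rel((378,190),.018),rel((378,190),.022),'cap end',rel((375,228),tp[2]+.008))
print('corners',rel((215,142),.055),rel((541,142),.055))
```

```text
front outer (np.float64(81.53628248637328), np.float64(0.8749096934060202)) stop back top (np.float64(58.01260595102921), np.float64(1.130759635443044)) (np.float64(58.14504301158274), np.float64(1.1092478784758448)) cap end (np.float64(49.51220098223807), np.float64(-0.15214909259221415))
corners (np.float64(80.42178712416928), np.float64(-64.49619441559496)) (np.float64(80.85663759535774), np.float64(66.51053176209733))
```

```bash
python3 -m inch '0 8 0 0; 0 18 0 0; 0 28 0 0; 0 38 0 0; 0 48 0 0; 0 56 0 0; 0 62 0 0; 0 66 0 0; 0 69 0 0; 0 69 0 0'; python3 -m inch '0 1 0 0; 0 2 0 0; 0 3 0 0; 0 3 0 0'
python3 - <<'E'
from h import *
np.set_printoptions(precision=4,suppress=True)
w=snap('wrist','w15.png',1.5);d=snap('side');s=r.get_state();print(s['tool_pos'],s['contact_force'])
cv2.imwrite('pics/s15.png',cv2.resize(d['frame'][110:210,205:300,::-1],None,fx=6,fy=6,interpolation=cv2.INTER_CUBIC))
E
```

```text
clock: 18.0
tool_pos: [0.5212, 0.0267, 0.021]
eef_rot: [-0.567, -0.42, 0.421, 0.57]
contact_force: [-0.3, 0.7, -0.8]
opening: 0.465
clock: 18.4
tool_pos: [0.5213, 0.0267, 0.0182]
eef_rot: [-0.567, -0.42, 0.421, 0.57]
contact_force: [-0.0, 0.3, -1.1]
opening: 0.466
[0.5213 0.0267 0.0183] [-0.1814  0.2372 -0.7237]
```

View pics/s15.png

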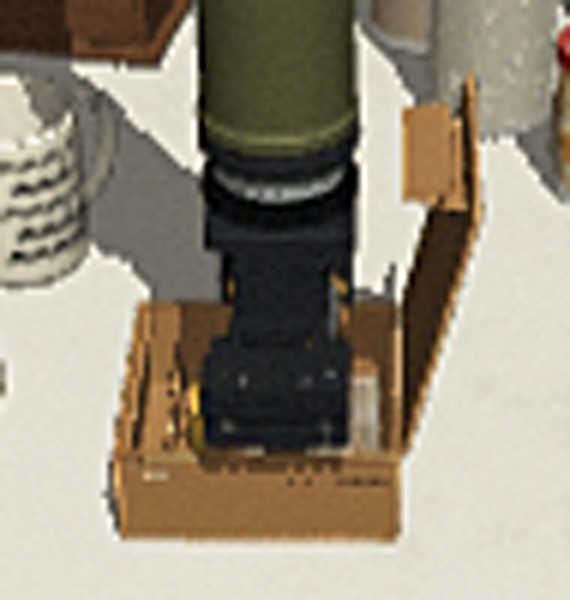

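View pics/w15.png

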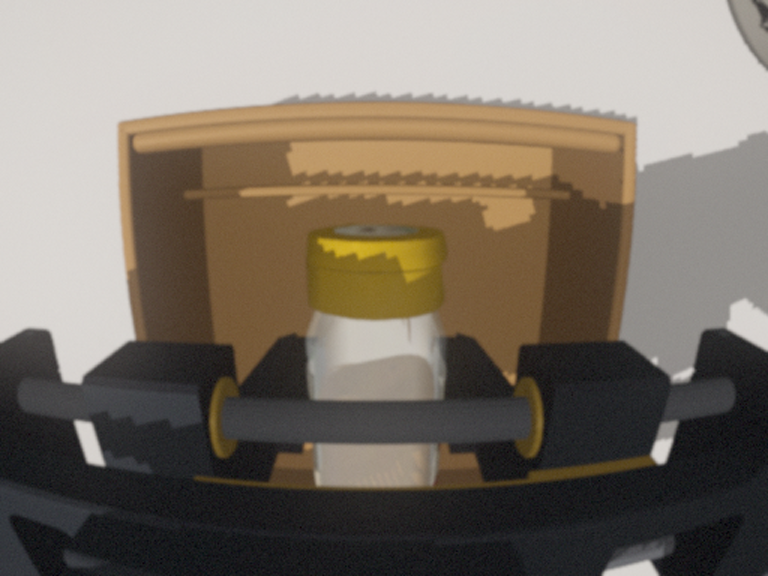

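```bash
python3 -m inch '0 1 0 0; 0 1 0 0'; python3 -m inch '0 1 0 0; 0 1 0 0'; python3 -m inch '0 1 0 0; 0 1 0 0'
```

```text
clock: 18.7
tool_pos: [0.5214, 0.0268, 0.0174]
eef_rot: [-0.567, -0.42, 0.421, 0.57]
contact_force: [-0.8, 0.5, -0.5]
opening: 0.466
clock: 18.9
tool_pos: [0.5214, 0.0268, 0.0173]
eef_rot: [-0.567, -0.42, 0.421, 0.569]
contact_force: [-1.1, 0.7, 10.5]
opening: 0.464
clock: 19.1
tool_pos: [0.5215, 0.0268, 0.0169]
eef_rot: [-0.568, -0.42, 0.421, 0.569]
contact_force: [-2.3, 0.0, 16.5]
opening: 0.466
```

```bash
python3 -m inch '0 -1.5 0 0; 0 -1.5 0 0' ; python3 -m inch '0 0 0 0; 0 0 0 0; 0 0 0 0; 0 0 0 0' 0.3; python3 -m inch '0 -3 0 0; 0 -8 0 0; 0 -20 0 0; 0 -40 0 0; 0 -65 0 0; 0 -95 0 0; 0 -125 0 0; 0 -155 0 0; 0 -185 0 0; 0 -215 0 0'
python3 - <<'E'
from h import *
np.set_printoptions(precision=4,suppress=True)
w=snap('wrist','w16.png',1.5);d=snap('side');s=r.get_state();print(s['tool_pos'],s['contact_force'])
cv2.imwrite('pics/s16.png',cv2.resize(d['frame'][110:210,205:300,::-1],None,fx=6,fy=6,interpolation=cv2.INTER_CUBIC))
E
```

```text
clock: 19.3
tool_pos: [0.5215, 0.0268, 0.017]
eef_rot: [-0.567, -0.42, 0.421, 0.569]
contact_force: [-1.0, -0.3, 7.9]
opening: 0.462
clock: 19.7
tool_pos: [0.5212, 0.0268, 0.0165]
eef_rot: [-0.567, -0.42, 0.421, 0.57]
contact_force: [0.5, -0.3, 0.6]
opening: 0.651
clock: 20.7
tool_pos: [0.5216, 0.0262, 0.2341]
eef_rot: [-0.567, -0.42, 0.421, 0.569]
contact_force: [1.5, -0.1, 0.3]
opening: 0.647
[0.5242 0.0268 0.2363] [ 0.0106  0.0427 -0.3299]
```

View pics/s16.png

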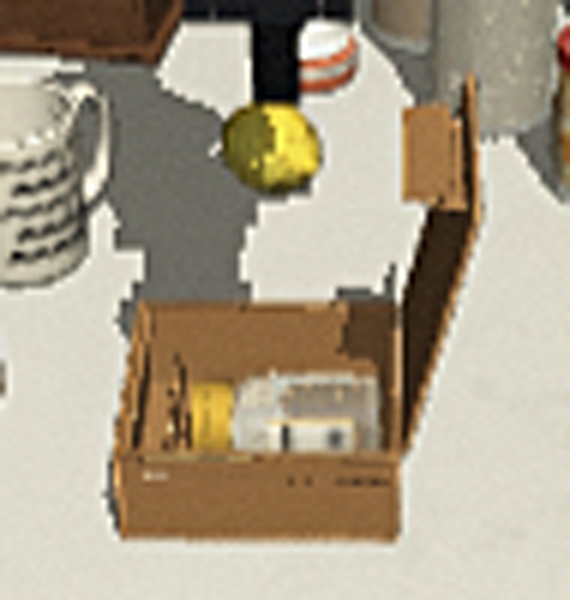

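View pics/w16.png

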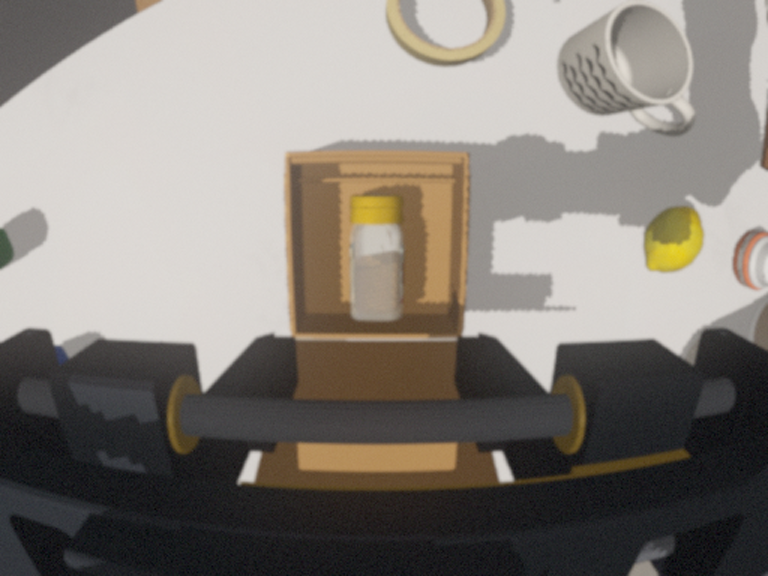

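```bash
python3 -m inch '0 0 -20 0; 0 0 -45 0; 0 0 -75 0; 0 0 -105 0; 0 0 -126 0; 0 0 -126 0; 0 0 -126 0; 0 0 -126 0' -1 20
python3 - <<'E'
from h import *
np.set_printoptions(precision=4,suppress=True)
w=snap('wrist','w17.png',1.5);d=snap('side');s=r.get_state();print(s['tool_pos'],s['contact_force'],s['opening'],s['q'])
cv2.imwrite('pics/s17.png',cv2.resize(d['frame'][60:210,205:305,::-1],None,fx=4,fy=4,interpolation=cv2.INTER_CUBIC))
a=np.radians(-16.85);v=s['tool_pos']-[.5117,.029,0];print('carton',v[0]*np.cos(a)+v[1]*np.sin(a),-v[0]*np.sin(a)+v[1]*np.cos(a))
E
```

```text
clock: 21.6
tool_pos: [0.641, -0.0098, 0.2311]
eef_rot: [-0.567, -0.42, 0.422, 0.57]
contact_force: [-0.2, -0.2, 0.3]
opening: 0.002
[ 0.6415 -0.0098  0.2314] [-0.3942  0.4958 -0.5065] 0.0029627873201541295 [ 0.1305  0.744  -0.3495  1.5182  0.2898  0.9354  0.9675]
carton 0.13543456315338329 0.00047567463819899597
```

View pics/s17.png

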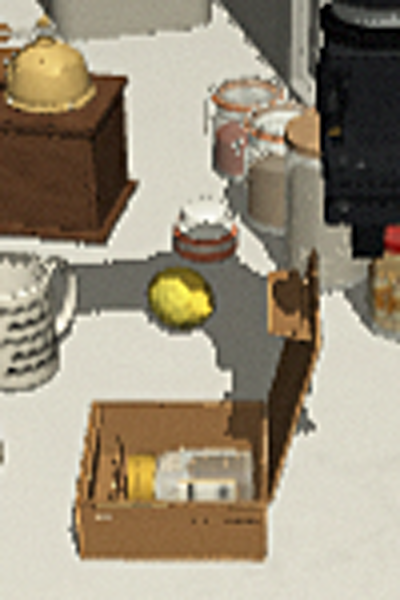

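View pics/w17.png

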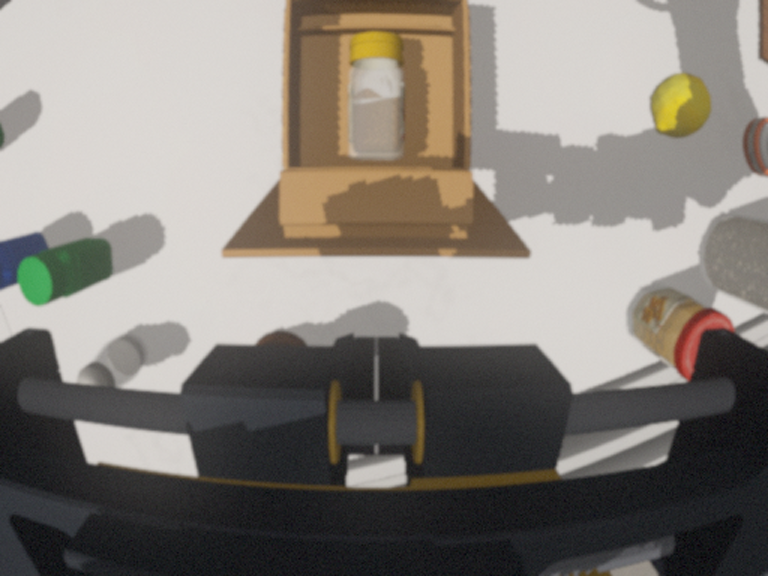

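Run:
```python
from h import *
import pickle
np.set_printoptions(precision=4,suppress=True)
S,T=pickle.load(open('cal0.pkl','rb'))
print('mill base',atz(T,(205/1.5,405/1.5),0),atz(S,(308/1.5,492/1.5),0));print('mill top',tri((S,(243/1.5,498/1.5)),(T,(183/1.5,417/1.5))))
print('red jar top',tri((S,(176/1.5,460/1.5)),(T,(157/1.5,227/1.5))))
w=snap('wrist');w['fish']=True;s=r.get_state();tp=s['tool_pos'];M=Ro.from_quat(s['eef_rot']).as_matrix()
for z in (.187,.19,.194):
    X=atz(w,(256/1.5-.5,376/1.5-.5),z)-tp;print(z,X@M[:,2],X@M[:,0])
d=snap('side')
```

```text
mill base [ 0.7074 -0.1118  0.    ] [ 0.7126 -0.1242  0.    ]
mill top (array([ 0.707 , -0.1224,  0.154 ]), [np.float64(0.00010726527298873765), np.float64(0.00010726527298879708)])
red jar top (array([0.7745, 0.2299, 0.0972]), [np.float64(0.002141134118675596), np.float64(0.0021411341186755484)])
0.187 0.03141088184300652 0.00031869005599687104
0.19 0.03196938051884462 0.0003172746713201703
0.194 0.03271404541996202 0.0003153874917512574
```

```bash
python3 -m inch '0 12 0 0; 0 28 0 0; 0 44 0 0; 0 55 0 0; 0 55 0 0; 0 55 5 0; 0 55 12 0; 0 55 20 0; 0 55 28 0; 0 55 36 0'
python3 - <<'E'
from h import *
np.set_printoptions(precision=4,suppress=True)
d=snap('side');s=r.get_state();print(s['tool_pos'],s['contact_force'])
cv2.imwrite('pics/s18.png',cv2.resize(d['frame'][80:210,205:305,::-1],None,fx=4.5,fy=4.5,interpolation=cv2.INTER_CUBIC))
E
```

```text
clock: 22.8
tool_pos: [0.6074, 0.0005, 0.1769]
eef_rot: [-0.567, -0.42, 0.421, 0.569]
contact_force: [0.6, 0.1, 0.3]
opening: 0.007
[0.6059 0.0011 0.1768] [-1.5097  0.5105 -0.0187]
```

View pics/s18.png

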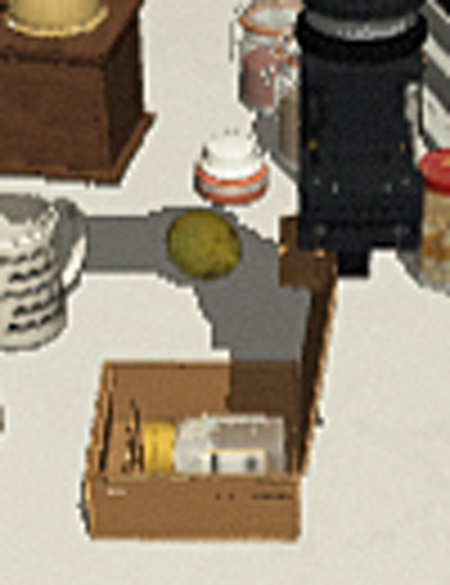

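```bash
python3 -m inch '0 0 8 0; 0 0 16 0; 0 0.5 26 0; 0 1.5 36 0; 0 3 46 0; 0 6 55 0; 0 9 64 0; 0 11.5 72 0; 0 14 79 0; 0 17.5 86 0'
python3 - <<'E'
from h import *
np.set_printoptions(precision=4,suppress=True)
d=snap('side');s=r.get_state();print(s['tool_pos'],s['contact_force'])
cv2.imwrite('pics/s19.png',cv2.resize(d['frame'][80:210,205:305,::-1],None,fx=4.5,fy=4.5,interpolation=cv2.INTER_CUBIC))
E
```

```text
clock: 23.85
tool_pos: [0.5253, 0.0255, 0.159]
eef_rot: [-0.567, -0.42, 0.421, 0.569]
contact_force: [1.0, 0.2, -0.2]
opening: 0.006
[0.5236 0.0259 0.1584] [-1.5582  0.0149 -0.5921]
```

View pics/s19.png

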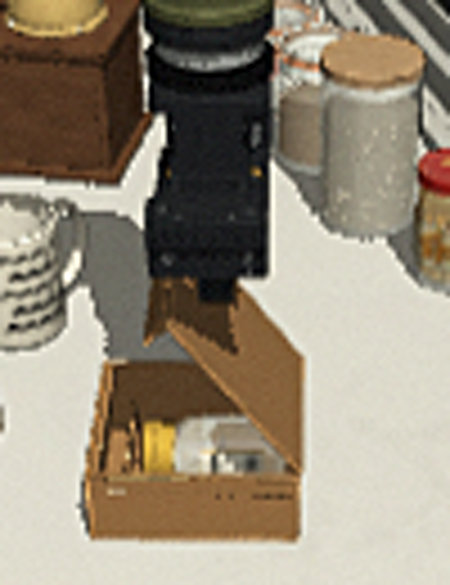

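```bash
python3 -m inch '0 4 7 0; 0 8 13.3 0; 0 13 19.5 0; 0 18.5 25.5 0; 0 24 31.6 0; 0 30 36.5 0; 0 36.5 41.5 0; 0 43.5 46.6 0; 0 49 50 0; 0 54.5 53 0'
python3 - <<'E'
from h import *
np.set_printoptions(precision=4,suppress=True)
d=snap('side');w=snap('wrist','w20.png');s=r.get_state();print(s['tool_pos'],s['contact_force'])
cv2.imwrite('pics/s20.png',cv2.resize(d['frame'][80:210,205:305,::-1],None,fx=4.5,fy=4.5,interpolation=cv2.INTER_CUBIC))
E
```

```text
clock: 24.9
tool_pos: [0.4744, 0.0411, 0.1044]
eef_rot: [-0.567, -0.42, 0.421, 0.57]
contact_force: [1.4, -0.6, 0.3]
opening: 0.006
[0.4738 0.0411 0.1042] [-0.0796  0.8764  0.712 ]
```

View pics/s20.png

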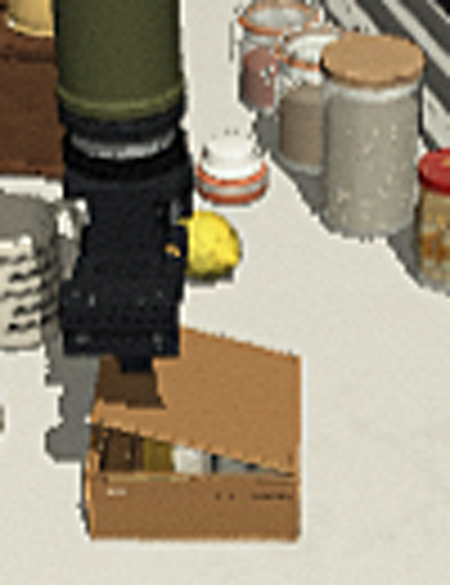

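View pics/w20.png

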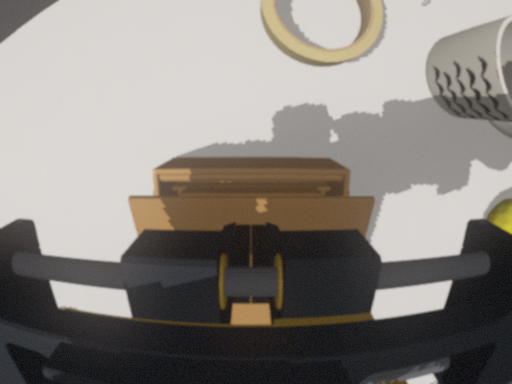

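```bash
python3 -m inch '0 4 2 0; 0 8 4 0; 0 12 6 0; 0 15 7.5 0; 0 17.5 9 0'; python3 -m inch '0 1.5 1 0; 0 3 2 0; 0 4.5 3 0; 0 6 3 0'; python3 -m inch '0 1.5 0 0; 0 3 0 0; 0 3 0 0'
```

```text
clock: 25.5
tool_pos: [0.466, 0.0437, 0.0872]
eef_rot: [-0.567, -0.42, 0.421, 0.57]
contact_force: [0.8, -0.2, 1.0]
opening: 0.002
clock: 25.9
tool_pos: [0.4632, 0.0446, 0.0815]
eef_rot: [-0.567, -0.42, 0.421, 0.57]
contact_force: [0.6, -0.3, 3.1]
opening: 0.005
clock: 26.2
tool_pos: [0.4629, 0.0447, 0.0785]
eef_rot: [-0.567, -0.42, 0.422, 0.57]
contact_force: [1.1, 0.6, 2.9]
opening: 0.005
```

```bash
python3 -m inch '0 1 0 0; 0 2 0 0; 0 3 0 0'; python3 -m inch '0 1 0 0; 0 2 0 0; 0 3 0 0';  python3 -m inch '0 1 0 0; 0 2 0 0; 0 2 0 0'
```

```text
clock: 26.5
tool_pos: [0.4627, 0.0447, 0.0755]
eef_rot: [-0.567, -0.42, 0.422, 0.57]
contact_force: [0.4, 1.1, 0.6]
opening: 0.005
clock: 26.8
tool_pos: [0.463, 0.0443, 0.0722]
eef_rot: [-0.567, -0.42, 0.421, 0.57]
contact_force: [-0.1, 0.4, -0.0]
opening: 0.005
clock: 27.1
tool_pos: [0.463, 0.0445, 0.0703]
eef_rot: [-0.567, -0.42, 0.421, 0.57]
contact_force: [0.3, -0.2, 0.3]
opening: 0.003
```

```bash
python3 -m inch '0 1 0 0; 0 2 0 0; 0 2 0 0'; python3 -m inch '0 1 0 0; 0 1 0 0'; python3 -m inch '0 1 0 0; 0 1 0 0'
```

```text
clock: 27.4
tool_pos: [0.4631, 0.0445, 0.0684]
eef_rot: [-0.567, -0.42, 0.421, 0.57]
contact_force: [-0.1, 0.8, -0.4]
opening: 0.006
clock: 27.6
tool_pos: [0.4631, 0.0445, 0.0675]
eef_rot: [-0.567, -0.42, 0.421, 0.57]
contact_force: [-0.6, -0.1, 2.2]
opening: 0.005
clock: 27.8
tool_pos: [0.463, 0.0445, 0.0672]
eef_rot: [-0.567, -0.42, 0.421, 0.569]
contact_force: [-2.3, -0.5, 10.0]
opening: 0.006
```

Run:
```python
from h import *
np.set_printoptions(precision=4,suppress=True)
d=snap('side');s=r.get_state();print(s['tool_pos'],s['contact_force'])
cv2.imwrite('pics/s21.png',cv2.resize(d['frame'][110:210,205:305,::-1],None,fx=5.5,fy=5.5,interpolation=cv2.INTER_CUBIC))
```

```text
[0.463  0.0445 0.0672] [-1.0415 -0.4351 10.031 ]
```

View pics/s21.png

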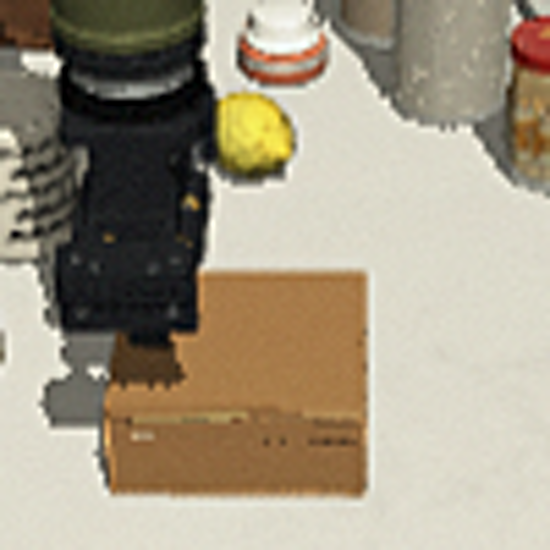

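```bash
python3 -m inch '0 -1 0 0; 0 -3 0 0; 0 -8 0 0; 0 -18 0 0; 0 -30 0 0; 0 -45 0 0; 0 -60 0 0; 0 -80 0 0; 0 -100 0 0; 0 -120 0 0'; python3 -m inch '0 -10 0 0; 0 -20 0 0; 0 -20 0 0; 0 -20 0 0; 0 -20 0 0; 0 -20 0 0'
python3 - <<'E'
from h import *
np.set_printoptions(precision=4,suppress=True)
d=snap('side');w=snap('wrist','w22.png',1.5);s=r.get_state();print(s['tool_pos'],s['contact_force'],s['qd'])
cv2.imwrite('pics/s22.png',cv2.resize(d['frame'][:,150:350,::-1][100:300],None,fx=3,fy=3,interpolation=cv2.INTER_CUBIC))
print([(n,x['centre'],round(x['p'],2)) for n in('lid_edge','lid_hinge','mug_bench','tape_roll','salt') for x in r.tip_of('side',n)[:1]])
E
```

```text
clock: 28.85
tool_pos: [0.4633, 0.0442, 0.1879]
eef_rot: [-0.567, -0.42, 0.421, 0.57]
contact_force: [0.4, -0.1, -0.0]
opening: 0.004
clock: 29.45
tool_pos: [0.4632, 0.0443, 0.2058]
eef_rot: [-0.567, -0.419, 0.422, 0.57]
contact_force: [-0.0, 0.2, -1.2]
opening: 0.002
[0.4633 0.0443 0.206 ] [-0.4359 -0.141  -0.2368] [ 0.0004 -0.0041  0.0013 -0.0014 -0.0007  0.0027 -0.001 ]
[('lid_edge', [171.4, 225.6], 0.66), ('lid_hinge', [168.6, 273.5], 0.83), ('mug_bench', [152.4, 210.2], 0.83), ('tape_roll', [174.5, 192.1], 0.78), ('salt', [244.8, 331.0], 0.97)]
```

View pics/s22.png

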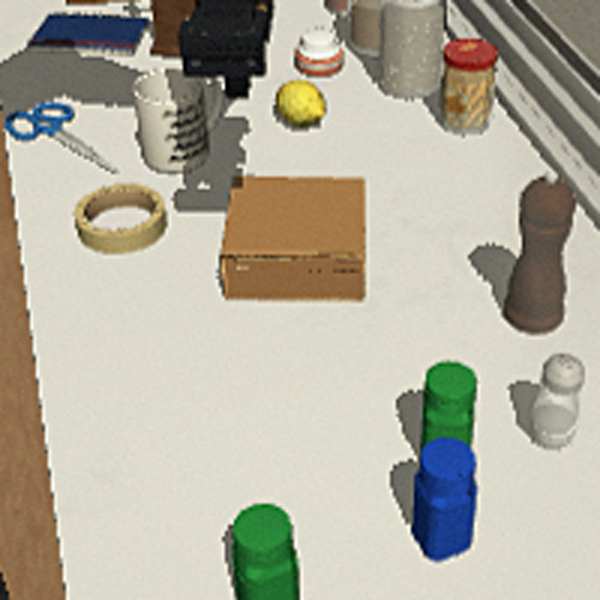

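View pics/w22.png

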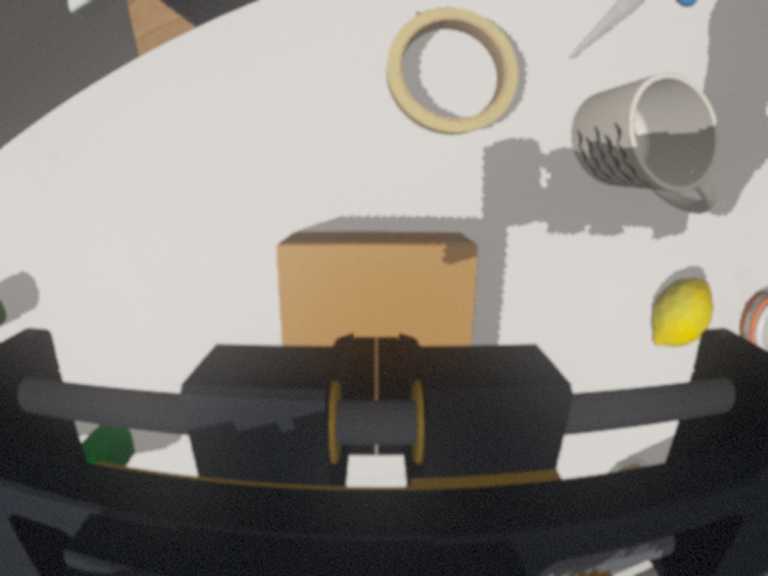

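```bash
python3 -m inch '0 0 0 0; 0 0 0 0; 0 0 0 0; 0 0 0 0; 0 0 0 0; 0 0 0 0; 0 0 0 0; 0 0 0 0; 0 0 0 0; 0 0 0 0'
python3 - <<'E'
from h import *
import pickle
a=cv2.imread('pics/s22.png');d=snap('side');b=cv2.resize(d['frame'][:,150:350,::-1][100:300],None,fx=3,fy=3,interpolation=cv2.INTER_CUBIC)
print('carton diff',np.abs(a[170:310,210:380].astype(int)-b[170:310,210:380]).mean())
S,T=pickle.load(open('cal0.pkl','rb'))
def df(r0,r1,c0,c1): return np.abs(S['frame'][r0:r1,c0:c1].astype(int)-d['frame'][r0:r1,c0:c1]).mean()
print('tape',df(158,188,172,208),'salt',df(215,252,322,348),'mug',df(140,160,193,205))
a=np.radians(-16.85);c=lambda x,y,z:np.array([.5117+x*np.cos(a)-y*np.sin(a),.029+x*np.sin(a)+y*np.cos(a),z])
print([proj(d,c(-.069,y,z)).round(1) for y in(-.066,0) for z in(.059,.062,.069)])
cv2.imwrite('pics/s23.png',cv2.resize(d['frame'][150:205,215:280,::-1],None,fx=9,fy=9,interpolation=cv2.INTER_CUBIC))
E
```

```text
clock: 30.8
tool_pos: [0.4636, 0.0443, 0.2065]
eef_rot: [-0.567, -0.42, 0.421, 0.57]
contact_force: [-0.6, 0.1, -0.9]
opening: 0.003
carton diff 1.8844957983193278
tape 3.3444444444444446 salt 3.721760221760222 mug 3.3305555555555557
[array([184.5, 223.4]), array([183.7, 223.3]), array([181.8, 223.1]), array([171.1, 225.5]), array([170.3, 225.4]), array([168.4, 225.3])]
```

View pics/s23.png

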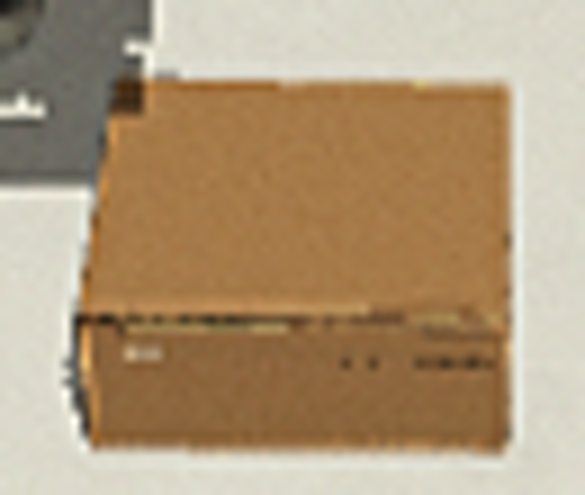

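The lid has stayed flat for over 2 s with nothing touching it, and the bystanders are unchanged. I'm handing the job in.

```bash
python3 -c "
from plant import r
print(r.finish_job())"
```

```text
the job is handed in; nothing more can be done
None
```

The spice jar is packed and the lid is shut, handed in about 31 s into the 64 s allowed.

**What I did:**
- **Laying down:** I gripped the gold cap lightly (4 N), tipped the jar over its foot edge down to the worktop and let go of it there.
- **Packing:** I took it again across its middle with 14 N and lowered it, lying flat, into the bay with the cap end to the front. The cap end cleared the stop by about 8 mm.
- **Lid:** I swung it over from behind with closed fingers and pressed the front edge down to its hard stop. Then I backed the arm away.

**Last checks:**
- **Lid:** It stayed flat for over 2 s after I let go, and the side pictures taken before and after matched.
- **Bystanders:** The mug, tape roll and salt shaker show no change from the first side picture.
- **Force on the carton:** The highest readings were 16.5 N, while setting the jar down on the carton floor, and 10 N when the lid reached its stop.

**What did not go as expected:**
- **Tab snap:** The force only read about 3 N on the way down, less than the 5 to 10 N expected. I probably stepped past the peak between readings, so I judged the catch from the lid staying shut.
- **Jar on release:** The jar shifted by a few millimetres when I let go of it on the worktop. I measured where it lay again before taking it across the middle.

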